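Rig the cable tester under its locked hood

ROBOT

A 6-joint arm with a two-finger parallel gripper is mounted at the origin on the work surface. World frame = base frame: x ahead of the robot, y to its left, z up, the work surface at z = 0. Lengths are in m, angles in rad, forces in N, time in s.
With the tool pointing down it reaches from about 0.35 to 1 m from the base axis. Payload 7.1 kg.
Tool frame: the origin (TCP) lies at the very end of the fingers, on their centre line; the grasp point (between the pads) lies 19 mm behind it; z points along the fingers, y is the line along which they close (so a half turn about z gives the same grasp; the last joint's range is limited). The gripper opens to 85 mm and grips with 20 to 120 N. Pads are 22 mm wide; open, the fingers measure 114 mm over their backs; the gripper's body (76 mm by 85 mm) begins 54 mm behind the grasp point. The pads swing forward as they close: fully open they stand 13 mm farther back than shut.
Start: joints at [-1.229, 0.423, 1.63, -0, 1.089, -0.019], TCP at [0.221, -0.585, 0.231] pointing down, gripper open.
Joint ranges: [-3, 3], [-0.9, 2.11], [0.09, 2.58], [-1.31, 4.45], [0.11, 2.69], [-2.54, 2.54]. Speed limits (rad/s): [2.39, 2.39, 3.01, 3.14, 3.14, 3.14].

INTERFACE

Orientations are given as a unit quaternion [w, x, y, z].
In Python, from cell import ctrl gives the robot as it stands.
- The arm moves only by the tool step_arm, never from a script. Its argument "series" is a list of rows, each an object of numbers: "gripper": the finger opening in mm, from 0 to 85.4; "tx", "ty", "tz": the shift along the tool's x, y, z in units of 0.025 m (1.0 is 0.025 m); "spin": the turn about the tool's z in units of 60 degrees (1.0 is 60 degrees). A call has 1 to 10 rows; each row shifts and turns the commanded pose from where the row before left it, along the tool's axes as they then stand; what a row does not reach is not made up. A row lasts 1/12 s, in which the tool goes at most 41.7 mm and 7.16 degrees, less where a joint would pass 70% of its speed; a pose out of reach is approached as far as the arm can. A call with a number of a shift or a turn outside -1 to 1 is refused whole. A call with a gripper value outside its range is refused whole. The fingers move at their own pace and stop on an object; the grip force is fixed at half the most. Time passes only in rows, so rows that do not move let the fingers close. It gives the time, the measured TCP pose, the force, the opening and the grip force at its end, in the units of the state.
- ctrl.get_obs(): the state, without advancing time (a new reading comes with each control period).
- ctrl.get_image(name): name is "scene" or "top"; returns (picture, depth): 420x560x3 uint8, red, green, blue; 420x560 float32, m along the optical axis (not along the pixel's ray), 0 where there is no reading.
- ctrl.camera_info(name): a dict with "fx", "fy", "cx", "cy" (pixels), "distortion" ([k1, k2, p1, p2, k3] as OpenCV has them; the pictures are not rectified), "view" (4x4, takes a point from world to camera coordinates). Camera axes: x right, y up, looking along -z (the intrinsics and any distortion apply to the point x, -y, -z); pixel columns grow to the right and rows downward; lengths in m; the calibration is good to about 2 mm. A picture is of the moment at which its call begins. camera_info takes no time and is no camera call.
- ctrl.close_job(): hands the job in; it is judged then, once.
The state is a dict: "time_s": time; "qpos": joint angles; "qvel": joint speeds; "effort": joint torques, N m; "position": TCP position; "tcp_rot": TCP orientation; "ft_force": force on the tool from outside, world axes, zero at the start; "moment": the same for the moment, N m; "grip_width": opening from 0.0 (shut) to 1.0 (fully open); "finger_force": force on a finger pad.
Only numpy, scipy, OpenCV 4.12 (cv2) and the standard library are available. Lean on these libraries where they do the work, as an engineer would, in place of code of your own. Each camera call takes 0.05 s, during which the arm holds its last target. There are 200 camera calls.

TASK

Rig the cable tester on the bench: press the release button so that the hood's T-handle pops out, turn the handle to its stop to unlatch, and slide the clear hood fully open. Draw every test probe straight up out of the light white stand without tipping the stand, and push each one fully home in a terminal opening of its own (any one). Then slide the hood fully shut, turn the handle back and push it in until it stays flush and locked; leave the stand standing, and leave the bottle, the spool and the blue bin where they are.

Things in the scene. Friction and masses are not known exactly. Their poses are not given: they have to be found in the camera images.
- fixture: The cable tester: grey base 150 x 355 mm, 30 mm high, fixed, but anywhere on the bench. Origin on the bench under the centre of the terminal strip (and of the shut hood); z up, +y is the way the hood opens, x across. The base reaches from y = -90 to +265 mm; a low end plate, its top 70 mm above the bench, stands at y = -84 mm.
- strip_top (a point): Terminal strip on the base: black block 36 (x) x 138 (y) x 26 mm, its top 56 mm above the bench, with a row of five openings along y, 28 mm apart. This point is the centre of its top face.
- hood_top (a point): Centre of the clear hood's roof, 115 mm above the bench. The hood is 110 (x) x 150 (y) mm, open at its -y end, and passes over seated probes (which reach 94 mm). It is moved by its T-handle. A steel plate on the roof, its top 119 mm above the bench, carries the T-handle and the release button.
- hood (a joint): Slide of the hood along the fixture's +y, m: 0 shut over the strip, 0.180 fully open at its stop. A bolt locks it until the handle is turned beyond about 1.1 rad; then it slides with about 1.5 N and stays where it is left.
- release_top (a point): Centre of the top of the round black release button, 18 mm across in a 34 mm steel collar, 62 mm from the handle's axis towards the fixture's +y. At rest its top is 130 mm above the bench (6 mm above the collar). About 4 N pushes it down its full 6 mm, which throws the handle out; it springs back when let go.
- release (a joint): Travel of the release button, m: 0 at rest, 0.006 fully down.
- handle_top (a point): Centre of the top face of the T-handle's bar, on its axis, 18 mm towards -y from the hood's centre. Black bar 64 mm long, 13 wide, 13 high, on a stem. The frame turns with it: y along the bar (the fixture's y when locked), z up. In, the bar lies in a dark frame (27 x 78 mm outside, its top 130 mm above the bench) with its top at 132 mm. Popped out its top is at 150 mm, its underside at 137.
- handle_pop (a joint): How far the T-handle stands out, m: 0 pushed in, 0.018 popped out. A spring throws it out; pushed in to the bottom from above (up to about 12 N) it clicks and stays in, and the release button dips by itself as it clicks. It goes in only when turned back to within 0.05 rad of 0.
- handle_turn (a joint): Turn of the T-handle, rad, anticlockwise from above: 0 locked, 1.4 at the stop, unlatched. It turns only when popped out (its frame holds it when in), with about 0.05 N m, and stays where it is left. It turns back to 0 only with the hood shut, else the bolt lands on its keeper.
- strip_hole0 (a point): Centre of the mouth of terminal opening 0 in the strip's top face, 56 mm above the bench; 8 mm square, 22 mm deep, for a 6 mm probe. Under the hood when it is shut. z up.
- strip_hole1 (a point): Centre of the mouth of terminal opening 1 in the strip's top face, 56 mm above the bench; 8 mm square, 22 mm deep, for a 6 mm probe. Under the hood when it is shut. z up.
- strip_hole2 (a point): Centre of the mouth of terminal opening 2 in the strip's top face, 56 mm above the bench; 8 mm square, 22 mm deep, for a 6 mm probe. Under the hood when it is shut. z up.
- strip_hole3 (a point): Centre of the mouth of terminal opening 3 in the strip's top face, 56 mm above the bench; 8 mm square, 22 mm deep, for a 6 mm probe. Under the hood when it is shut. z up.
- strip_hole4 (a point): Centre of the mouth of terminal opening 4 in the strip's top face, 56 mm above the bench; 8 mm square, 22 mm deep, for a 6 mm probe. Under the hood when it is shut. z up.
- stand: Light free-standing white stand, 80 g, 138 (x) x 36 (y) x 42 mm high, with five 8 mm square holes 24 mm deep in a row along its x at -56, -28, 0, 28 and 56 mm. Origin at the centre of its underside. It slides and tips easily.
- probe0: Test probe, 30 g, 58 mm long, standing upright in hole 0 of the stand at the start (None if absent). Origin at its lower tip, z along it to the grip end. Brass pin 6 mm in diameter and 20 mm long, round-tipped, then a black collar 18 mm in diameter (20 to 24 mm) that rests on the stand or strip, then a round black grip 14 mm in diameter (24 to 58 mm).
- probe1: Test probe, 30 g, 58 mm long, standing upright in hole 1 of the stand at the start (None if absent). Origin at its lower tip, z along it to the grip end. Brass pin 6 mm in diameter and 20 mm long, round-tipped, then a black collar 18 mm in diameter (20 to 24 mm) that rests on the stand or strip, then a round black grip 14 mm in diameter (24 to 58 mm).
- probe2: Test probe, 30 g, 58 mm long, standing upright in hole 2 of the stand at the start (None if absent). Origin at its lower tip, z along it to the grip end. Brass pin 6 mm in diameter and 20 mm long, round-tipped, then a black collar 18 mm in diameter (20 to 24 mm) that rests on the stand or strip, then a round black grip 14 mm in diameter (24 to 58 mm).
- probe3: Test probe, 30 g, 58 mm long, standing upright in hole 3 of the stand at the start (None if absent). Origin at its lower tip, z along it to the grip end. Brass pin 6 mm in diameter and 20 mm long, round-tipped, then a black collar 18 mm in diameter (20 to 24 mm) that rests on the stand or strip, then a round black grip 14 mm in diameter (24 to 58 mm).
- probe4: Test probe, 30 g, 58 mm long, standing upright in hole 4 of the stand at the start (None if absent). Origin at its lower tip, z along it to the grip end. Brass pin 6 mm in diameter and 20 mm long, round-tipped, then a black collar 18 mm in diameter (20 to 24 mm) that rests on the stand or strip, then a round black grip 14 mm in diameter (24 to 58 mm).
- flux_bottle: Clear bottle with a red cap, 58 mm across, 115 mm high. Bystander; origin under its centre.
- solder_spool: Spool of solder wire, 54 mm across, 50 mm high. Bystander; origin under its centre.
- parts_bin: Blue open bin, 110 x 140 mm, 60 mm high. Bystander; origin under its centre.

How it is judged:
By the outcome, as a careful person would: the job done as asked, in the order asked, and still so for the second after the job is handed in, with the robot touching nothing.
Of probe0, probe1, probe2, probe3, probe4 only 3 to 5 are there at a start; the rules pass over those that are not, and their reading is None.
At some moment in a run one of stand may be knocked a few centimetres aside while the robot is not near it.
Once in a run the grip may slacken for a moment while it holds something.
It also fails if it takes over 210 s, if anything falls off the work surface, if the arm or the gripper's body presses on something with over 40 N, if the wrist force passes 120 N, or if a joint passes its speed limit or range.

## Working session

There is one attempt and no reset: what is moved stays moved. The work goes in short steps, Python scripts to look and compute and a tool call to move; the robot and the scene stay as the last step left them, time stands still between calls to the robot, and variables do not carry over. Pictures are saved under pics/ and viewed, at most 14 in all, crops included, and the job is handed in when it is done.

Besides the shell and the picture viewer there is one more tool, called after "Emit:" as name([rows], argument=value, ...), one row to a line, values as JSON. step_arm: Moves the arm, as the interface text tells. Its arguments: {"type":"object","properties":{"series":{"type":"array","items":{"type":"object","properties":{"gripper":{"type":"number"},"tx":{"type":"number"},"ty":{"type":"number"},"tz":{"type":"number"},"spin":{"type":"number"}}}}},"required":["series"]}

```bash
ls; mkdir -p pics
cat > h.py <<'E'
import numpy as np, cv2
from cell import ctrl
def cap(n,save=None):
    im,d=ctrl.get_image(n)
    if save: cv2.imwrite('pics/'+save,im[:,:,::-1])
    return im,d
def K(n):
    c=ctrl.camera_info(n); return np.array([[c['fx'],0,c['cx']],[0,c['fy'],c['cy']],[0,0,1.]]),np.array(c['distortion'],float),np.array(c['view'])
def ray(n,uv):
    k,D,V=K(n); p=cv2.undistortPoints(np.array(uv,float).reshape(-1,1,2),k,D)[:,0]
    d=np.c_[p[:,0],-p[:,1],-np.ones(len(p))]@V[:3,:3]; o=-V[:3,:3].T@V[:3,3]
    return o,d
def onz(n,uv,z):
    o,d=ray(n,uv); return o+d*((z-o[2])/d[:,2])[:,None]
def bydepth(n,uv,dep):
    o,d=ray(n,uv); return o+d*np.array(dep).reshape(-1,1)
def proj(n,P):
    k,D,V=K(n); P=np.array(P,float).reshape(-1,3); c=P@V[:3,:3].T+V[:3,3]; c[:,1:]*=-1
    return cv2.projectPoints(c,np.zeros(3),np.zeros(3),k,D)[0][:,0]
E
python3 - <<'E'
from h import *
np.set_printoptions(precision=4,suppress=True)
for n in('top','scene'):
    cap(n,n+'0.png'); k,D,V=K(n); print(n,k[0,0],D,V)
o=ctrl.get_obs(); print(o)
E
```

```text
pics
top 512.1178910573899 [0.0198 0.     0.     0.     0.    ] [[-0.0069 -1.     -0.0002  0.1291]
 [ 0.9942 -0.0069  0.1073 -0.5767]
 [-0.1073  0.0006  0.9942 -1.3957]
 [ 0.      0.      0.      1.    ]]
scene 466.55471130486245 [-0.024  0.     0.     0.     0.   ] [[ 0.6902  0.7234 -0.0157 -0.4883]
 [-0.4608  0.4562  0.7613  0.1503]
 [ 0.5579 -0.5182  0.6482 -1.4528]
 [ 0.      0.      0.      1.    ]]
{'time_s': 0.1, 'qpos': array([-1.229 ,  0.4238,  1.6306,  0.    ,  1.0886, -0.019 ]), 'qvel': array([-0.0011, -0.0024, -0.0014, -0.0014, -0.0003, -0.0012]), 'effort': array([ -0.0006, -55.8423, -28.2443,  -0.0001,   0.0031,  -0.    ]), 'position': array([ 0.2205, -0.5843,  0.2306]), 'tcp_rot': array([-0.0007,  0.9838,  0.1794, -0.0001]), 'ft_force': array([ 0.4707, -0.5438, -0.012 ]), 'moment': array([ 0.0637, -0.0076,  0.0914]), 'finger_force': 0.0, 'grip_width': 0.9970498643185658}
```

View pics/top0.png

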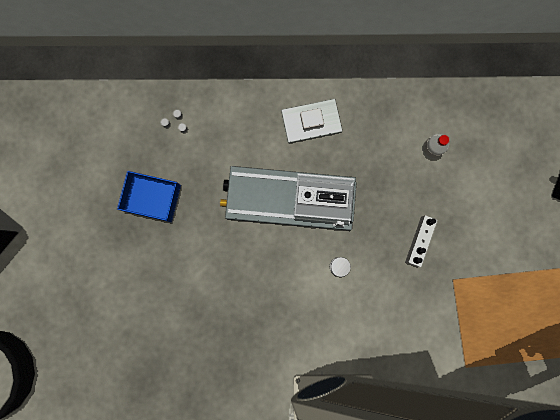

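View pics/scene0.png

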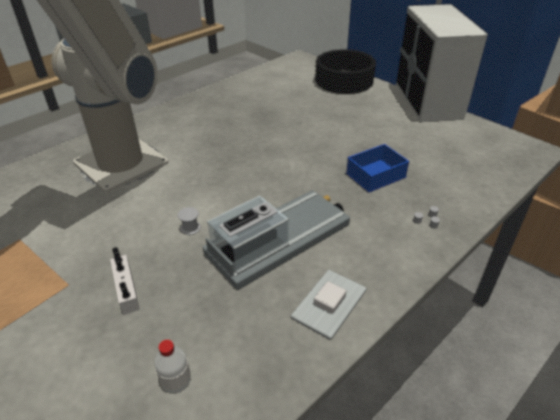

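The top view shows the fixture at (290,198) with the hood at its right end, so the hood opens towards image left (world +y). The stand is at (423,241), the spool at (340,267), the bottle at (438,146) and the bin at (150,197). Next I'll zoom in.

Run:
```python
import cv2,numpy as np
t=cv2.imread('pics/top0.png');s=cv2.imread('pics/scene0.png')
a=cv2.resize(t[160:235,220:360],None,fx=5,fy=5,interpolation=cv2.INTER_CUBIC)
cv2.imwrite('pics/c1.png',a)
b=cv2.resize(t[205:275,395:450],None,fx=7,fy=7,interpolation=cv2.INTER_CUBIC)
c=cv2.resize(s[240:315,95:150],None,fx=6.5,fy=6.5,interpolation=cv2.INTER_CUBIC)
b=b[:480];c=c[:480];print(b.shape,c.shape)
cv2.imwrite('pics/c2.png',np.hstack([b,c]))
```

```text
(480, 385, 3) (480, 358, 3)
```

View pics/c1.png

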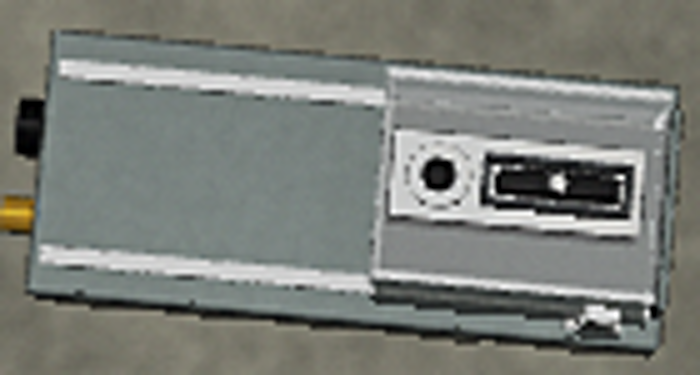

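View pics/c2.png

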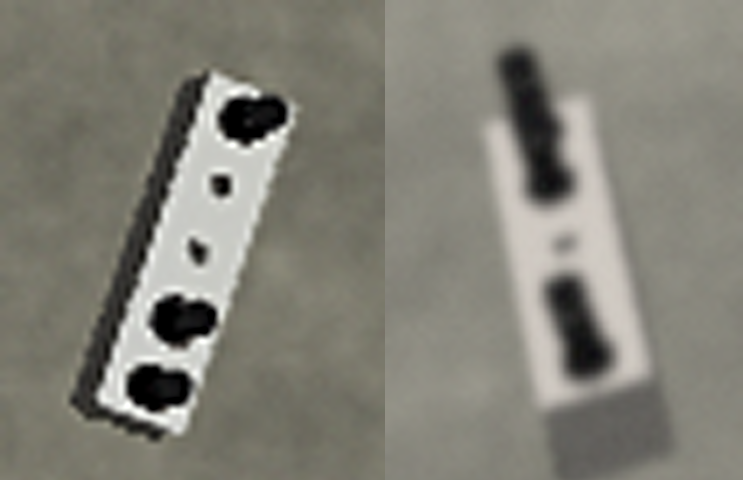

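Three probes stand in the stand, with the fourth and fifth holes empty. In the left crop they are near (245,118), (180,320) and (155,388). The button is at c1 (438,174) and the bar centre at about (560,185). Next I'll measure them.

```bash
cat > m.py <<'E'
from h import *
np.set_printoptions(precision=4,suppress=True)
def line_edges(im):
    m=((im[:,:,2].astype(int)-im[:,:,0]>-2)).astype(np.uint8)
    return m
def stand(im):
    g=im.min(2); m=(g>150).astype(np.uint8)
    cs=cv2.findContours(m,cv2.RETR_EXTERNAL,cv2.CHAIN_APPROX_NONE)[0]
    best=None
    for c in cs:
        (u,v),(w,h),a=cv2.minAreaRect(c)
        P=onz('top',[[u,v]],.042)[0]; b=onz('top',cv2.boxPoints(((u,v),(w+1,h+1),a)),.042)
        l=[np.linalg.norm(b[0]-b[1]),np.linalg.norm(b[1]-b[2])]
        if abs(max(l)-.138)<.012 and abs(min(l)-.036)<.01:
            i=int(np.argmax(l)); d=b[i+1]-b[i]; d/=np.linalg.norm(d)
            if d[0]<0:d=-d
            best=(b.mean(0),d,l)
    return best
if __name__=='__main__':
    im,d=cap('top')
    print('stand',stand(im))
    cs=stand(im)
    if cs:
        c,dd,_=cs
        H=np.array([c+dd*k*.028 for k in range(-2,3)]); print(H, proj('top',H))
E
python3 - <<'E'
from m import *
im,d=cap('top')
print('stand',stand(im))
c,dd,_=stand(im); H=np.array([c+dd*k*.028 for k in range(-2,3)]); print(H);print(proj('top',H)-[395,205])
# dark blobs inside hood
g=im.max(2); roi=np.zeros_like(g); roi[183:208,298:352]=1
m=((g<90)&(roi>0)).astype(np.uint8)
n,l,st,ce=cv2.connectedComponentsWithStats(m)
for i in range(1,n):
    if st[i,4]>6:
        c=np.argwhere(l==i)[:,::-1]; r=cv2.minAreaRect(c.astype(np.float32)); print(st[i],ce[i],r,onz('top',[r[0]],.130))
# edges: gradient along v of base upper/lower
f=cv2.GaussianBlur(im,(3,3),0).astype(int); bl=f[:,:,2]-f[:,:,0]
for name,vr,z,us in (('up',(160,182),.03,range(235,290,3)),('lo',(212,232),.0,range(235,290,3))):
    pts=[]
    for u in us:
        col=bl[vr[0]:vr[1],u]; gr=np.abs(np.gradient(col.astype(float))); 
        k=gr.argmax(); w=gr[max(0,k-2):k+3]; pts.append([u,vr[0]+max(0,k-2)+(w*np.arange(len(w))).sum()/w.sum()])
    P=onz('top',pts,.03); 
    q=cv2.fitLine(P[:,:2].astype(np.float32),cv2.DIST_HUBER,0,.001,.001).ravel(); print(name,q,np.degrees(np.arctan2(q[0],q[1])))
uv=[[220+55/5,160+32/5],[220+680/5,160+88/5],[220+655/5,160+350/5],[220+30/5,160+292/5]]
print(onz('top',uv,.03)); print(-K('top')[2][:3,:3].T@K('top')[2][:3,3])
for u,v in((307,195),(331,197),(303,205),(423,235),(260,200)): print(bydepth('top',[[u,v]],d[v,u]))
E
```

```text
stand (array([ 0.4716, -0.25  ,  0.042 ]), array([ 0.9331, -0.3597,  0.    ]), [np.float64(0.14112265955111786), np.float64(0.03864287047653884)])
[[ 0.4194 -0.2298  0.042 ]
 [ 0.4455 -0.2399  0.042 ]
 [ 0.4716 -0.25    0.042 ]
 [ 0.4978 -0.26    0.042 ]
 [ 0.5239 -0.2701  0.042 ]]
[[20.8866 54.8152]
 [24.2427 45.1734]
 [27.5875 35.5709]
 [30.9211 26.007 ]
 [34.2438 16.4811]]
[316 191  31  13 276] [331.3986 196.913 ] ((331.0061340332031, 196.94512939453125), (29.81651496887207, 11.153585433959961), 6.34019136428833) [[0.5832 0.0067 0.13  ]]
[304 192   7   6  36] [307.1667 194.5   ] ((307.0, 194.5), (5.0, 6.0), 90.0) [[0.59   0.0689 0.13  ]]
[306 204   7   1   7] [309. 204.] ((309.0, 204.0), (6.0, 0.0), 180.0) [[0.5651 0.064  0.13  ]]
[317 205   7   1   7] [320. 205.] ((320.0, 205.0), (6.0, 0.0), 180.0) [[0.5623 0.0355 0.13  ]]
[328 206   7   1   7] [331. 206.] ((331.0, 206.0), (6.0, 0.0), 180.0) [[0.5595 0.0071 0.13  ]]
[339 207   7   1   7] [342. 207.] ((342.0, 207.0), (6.0, 0.0), 180.0) [[ 0.5567 -0.0214  0.13  ]]
up [0.0967 0.9953 0.6778 0.1943] 5.5502224
lo [0.0975 0.9952 0.5264 0.1962] 5.5963264
[[ 0.6835  0.2771  0.03  ]
 [ 0.6493 -0.0733  0.03  ]
 [ 0.5025 -0.0562  0.03  ]
 [ 0.5372  0.2904  0.03  ]]
[0.4245 0.126  1.4495]
[[0.5888 0.0688 0.1287]]
[[0.5825 0.0071 0.1344]]
[[0.5643 0.079  0.1146]]
[[ 0.487  -0.2527  0.0381]]
[[0.5884 0.196  0.0262]]
```

Emit:
step_arm([
  {"spin":-0.118,"gripper":0},
  {"spin":-0.118},
  {"spin":-0.118},
  {"spin":-0.118},
  {"spin":-0.118},
  {"spin":-0.118},
  {"spin":-0.118},
  {"spin":-0.118},
  {"spin":-0.118},
])

```text
$.series[0]: bad value
```

Emit:
step_arm([
  {"tx":0.98,"ty":0.435},
  {"tx":0.98,"ty":0.435},
  {"tx":0.98,"ty":0.435},
  {"tx":0.98,"ty":0.435},
  {"tx":0.98,"ty":0.435},
  {"tx":0.98,"ty":0.435},
  {"tx":0.98,"ty":0.435},
  {"tx":0.98,"ty":0.435},
  {"tx":0.98,"ty":0.435},
  {"tx":0.98,"ty":0.435},
])

```text
$.series[0]: bad value
```

Emit:
step_arm([
  {"tx":0.98,"ty":0.435},
  {"tx":0.98,"ty":0.435},
  {"tx":0.98,"ty":0.435},
  {"tx":0.98,"ty":0.435},
  {"tx":0.98,"ty":0.435},
  {"tx":0.98,"ty":0.435},
  {"tx":0.98,"ty":0.435},
  {"tx":0.98,"ty":0.435},
  {"tx":0.98,"ty":0.435},
  {"tx":0.98,"ty":0.435},
])

```text
$.series[0]: bad value
```

Emit:
step_arm([
  {"tx":0.98,"ty":0.435},
  {"tx":0.98,"ty":0.435},
  {"tx":0.98,"ty":0.435},
  {"tx":0.98,"ty":0.435},
  {"tx":0.98,"ty":0.435},
  {"tx":0.98,"ty":0.435},
  {"tx":0.98,"ty":0.435},
  {"tx":0.98,"ty":0.435},
  {},
  {},
])

```text
$.series[0]: bad value
```

```bash
cat > go.py <<'E'
import sys
from h import *
np.set_printoptions(precision=4,suppress=True)
def pose():
    o=ctrl.get_obs(); w,x,y,z=o['tcp_rot']
    X=np.array([1-2*(y*y+z*z),2*(x*y+w*z),2*(x*z-w*y)])
    return o,np.arctan2(X[1],X[0])
def to(x,y,z=None,psi=None):
    o,p=pose(); p0=np.degrees(p); q=p0 if psi is None else psi
    s=-(q-p0)/60; c,sn=np.cos(np.radians(q)),np.sin(np.radians(q))
    d=np.array([x,y])-o['position'][:2]
    tx=(c*d[0]+sn*d[1])/.025; ty=(sn*d[0]-c*d[1])/.025
    print('spin %.3f then tx %.3f ty %.3f tz %s | psi %.2f pos %s q6 %.2f t %.1f F %s gw %.3f ff %.1f'%(s,tx,ty,None if z is None else round((o['position'][2]-z)/.025,3),p0,o['position'],o['qpos'][5],o['time_s'],o['ft_force'],o['grip_width'],o['finger_force']))
if __name__=='__main__': to(*map(float,sys.argv[1:]))
E
python3 go.py .5895 .0689 .135 84.5; nproc >/dev/null
```

```text
spin -1.064 then tx 27.424 ty 12.186 tz 3.829 | psi 20.67 pos [ 0.2205 -0.5843  0.2307] q6 -0.02 t 0.1 F [0.0531 0.0749 0.4428] gw 0.996 ff 0.0
```

Emit:
step_arm([
  {"gripper":0,"spin":-0.118,"tx":0,"ty":0,"tz":0},
  {"gripper":0,"spin":-0.118,"tx":0,"ty":0,"tz":0},
  {"gripper":0,"spin":-0.118,"tx":0,"ty":0,"tz":0},
  {"gripper":0,"spin":-0.118,"tx":0,"ty":0,"tz":0},
  {"gripper":0,"spin":-0.118,"tx":0,"ty":0,"tz":0},
  {"gripper":0,"spin":-0.118,"tx":0,"ty":0,"tz":0},
  {"gripper":0,"spin":-0.118,"tx":0,"ty":0,"tz":0},
  {"gripper":0,"spin":-0.118,"tx":0,"ty":0,"tz":0},
  {"gripper":0,"spin":-0.118,"tx":0,"ty":0,"tz":0},
])

```text
time_s: 0.9
position: [0.2206, -0.5845, 0.231]
tcp_rot: [-0.0, 0.739, 0.674, 0.0]
ft_force: [-0.5, 0.3, -0.1]
grip_width: -0.002
finger_force: 0.0
```

Emit:
step_arm([
  {"gripper":0,"spin":0,"tx":0.98,"ty":0.435,"tz":0},
  {"gripper":0,"spin":0,"tx":0.98,"ty":0.435,"tz":0},
  {"gripper":0,"spin":0,"tx":0.98,"ty":0.435,"tz":0},
  {"gripper":0,"spin":0,"tx":0.98,"ty":0.435,"tz":0},
  {"gripper":0,"spin":0,"tx":0.98,"ty":0.435,"tz":0},
  {"gripper":0,"spin":0,"tx":0.98,"ty":0.435,"tz":0},
  {"gripper":0,"spin":0,"tx":0.98,"ty":0.435,"tz":0},
  {"gripper":0,"spin":0,"tx":0.98,"ty":0.435,"tz":0},
  {"gripper":0,"spin":0,"tx":0.98,"ty":0.435,"tz":0},
  {"gripper":0,"spin":0,"tx":0.98,"ty":0.435,"tz":0},
])

```text
time_s: 1.73
position: [0.3532, -0.3502, 0.2312]
tcp_rot: [-0.0, 0.741, 0.672, 0.0]
ft_force: [0.4, 1.1, -0.8]
grip_width: 0.001
finger_force: 0.0
```

Emit:
step_arm([
  {"gripper":0,"spin":0,"tx":0.98,"ty":0.435,"tz":0},
  {"gripper":0,"spin":0,"tx":0.98,"ty":0.435,"tz":0},
  {"gripper":0,"spin":0,"tx":0.98,"ty":0.435,"tz":0},
  {"gripper":0,"spin":0,"tx":0.98,"ty":0.435,"tz":0},
  {"gripper":0,"spin":0,"tx":0.98,"ty":0.435,"tz":0},
  {"gripper":0,"spin":0,"tx":0.98,"ty":0.435,"tz":0},
  {"gripper":0,"spin":0,"tx":0.98,"ty":0.435,"tz":0},
  {"gripper":0,"spin":0,"tx":0.98,"ty":0.435,"tz":0},
  {"gripper":0,"spin":0,"tx":0.98,"ty":0.435,"tz":0},
  {"gripper":0,"spin":0,"tx":0.98,"ty":0.435,"tz":0},
])

```text
time_s: 2.57
position: [0.4853, -0.117, 0.2312]
tcp_rot: [-0.0, 0.741, 0.672, -0.0]
ft_force: [0.7, 0.2, -0.7]
grip_width: -0.001
finger_force: 0.0
```

Emit:
step_arm([
  {"gripper":0,"spin":0,"tx":0.98,"ty":0.435,"tz":0},
  {"gripper":0,"spin":0,"tx":0.98,"ty":0.435,"tz":0},
  {"gripper":0,"spin":0,"tx":0.98,"ty":0.435,"tz":0},
  {"gripper":0,"spin":0,"tx":0.98,"ty":0.435,"tz":0},
  {"gripper":0,"spin":0,"tx":0.98,"ty":0.435,"tz":0},
  {"gripper":0,"spin":0,"tx":0.98,"ty":0.435,"tz":0},
  {"gripper":0,"spin":0,"tx":0.98,"ty":0.435,"tz":0},
  {"gripper":0,"spin":0,"tx":0.98,"ty":0.435,"tz":0},
  {"gripper":0,"spin":0,"tx":0,"ty":0,"tz":0},
  {"gripper":0,"spin":0,"tx":0,"ty":0,"tz":0},
])

```text
time_s: 3.4
position: [0.5908, 0.0692, 0.2308]
tcp_rot: [-0.0, 0.74, 0.673, -0.0]
ft_force: [-0.3, -0.7, -0.7]
grip_width: -0.005
finger_force: 0.0
```

```bash
python3 go.py .5895 .0689 .135 84.5
```

```text
spin 0.000 then tx -0.017 ty -0.050 tz 3.833 | psi 84.52 pos [0.5908 0.0692 0.2308] q6 0.19 t 3.4 F [-0.3273 -0.6986 -0.669 ] gw -0.005 ff 0.0
```

Emit:
step_arm([
  {"gripper":0,"spin":0,"tx":0,"ty":-0.05,"tz":0.9},
  {"gripper":0,"spin":0,"tx":0,"ty":0,"tz":0.9},
  {"gripper":0,"spin":0,"tx":0,"ty":0,"tz":0.9},
  {"gripper":0,"spin":0,"tx":0,"ty":0,"tz":0.9},
  {"gripper":0,"spin":0,"tx":0,"ty":0,"tz":0.25},
  {"gripper":0,"spin":0,"tx":0,"ty":0,"tz":0.1},
  {"gripper":0,"spin":0,"tx":0,"ty":0,"tz":0.1},
  {"gripper":0,"spin":0,"tx":0,"ty":0,"tz":0.1},
  {"gripper":0,"spin":0,"tx":0,"ty":0,"tz":0.08},
  {"gripper":0,"spin":0,"tx":0,"ty":0,"tz":0},
])

```text
time_s: 4.23
position: [0.59, 0.0682, 0.1264]
tcp_rot: [0.001, 0.741, 0.672, 0.001]
ft_force: [-0.3, -1.6, 1.9]
grip_width: 0.001
finger_force: 1.0
```

Emit:
step_arm([
  {"gripper":0,"spin":0,"tx":0,"ty":0,"tz":0},
  {"gripper":0,"spin":0,"tx":0,"ty":0,"tz":0.02},
  {"gripper":0,"spin":0,"tx":0,"ty":0,"tz":0.02},
])

```text
time_s: 4.48
position: [0.59, 0.0684, 0.1251]
tcp_rot: [0.0, 0.741, 0.672, 0.001]
ft_force: [-0.4, -0.8, 3.2]
grip_width: 0.0
finger_force: 1.2
```

Run:
```python
from h import *
im,d=cap('scene')
cv2.imwrite('pics/s1.png',cv2.resize(im[180:290,180:360,::-1],None,fx=4,fy=4))
```

```text
(no output)
```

View pics/s1.png

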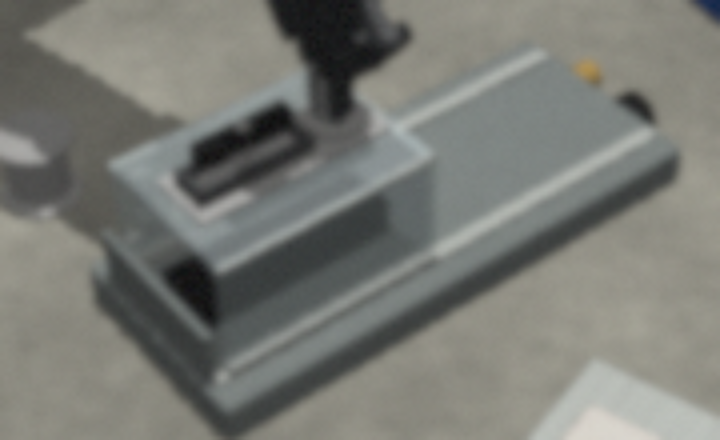

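The crop shows the black bar (245,140) raised above its frame, so the handle has popped out. I'll lift, move over the handle and verify with depth.

Emit:
step_arm([
  {"gripper":0,"spin":0,"tx":0,"ty":0,"tz":-0.8},
  {"gripper":0,"spin":0,"tx":0,"ty":0,"tz":-1},
  {"gripper":0,"spin":0,"tx":0,"ty":0,"tz":-1},
  {"gripper":0,"spin":0,"tx":0,"ty":0,"tz":-1},
  {"gripper":0,"spin":0,"tx":0,"ty":0.9,"tz":-0.5},
  {"gripper":0,"spin":0,"tx":0,"ty":1,"tz":0},
  {"gripper":0,"spin":0,"tx":0,"ty":1,"tz":0},
  {"gripper":0,"spin":0,"tx":0,"ty":1,"tz":0},
  {"gripper":45,"spin":0,"tx":0,"ty":1,"tz":0},
  {"gripper":45,"spin":0,"tx":0,"ty":0,"tz":0},
])

```text
time_s: 5.37
position: [0.715, 0.0561, 0.2316]
tcp_rot: [0.001, 0.741, 0.671, 0.001]
ft_force: [-0.8, -0.7, 0.2]
grip_width: 0.269
finger_force: 0.0
```

```bash
python3 - <<'E'
from m import *
im,d=cap('top','t1.png')
for z in (.150,.132):
    u,v=proj('top',[[.583,.0067,z]])[0].round().astype(int); 
    print(u,v,d[v,u]); print(bydepth('top',[[u,v]],d[v,u]))
g=im.max(2); roi=np.zeros_like(g); roi[180:212,295:355]=1
m=((g<90)&(roi>0)).astype(np.uint8)
n,l,st,ce=cv2.connectedComponentsWithStats(m)
for i in range(1,n):
    if st[i,4]>20: print(st[i],ce[i],onz('top',[ce[i]],.15))
ys,xs=np.mgrid[180:212,295:355]; P=bydepth('top',np.c_[xs.ravel(),ys.ravel()],d[180:212,295:355].ravel())
h=P[P[:,2]>.142]; print(len(h),h.mean(0),h.min(0),h.max(0), (h.min(0)+h.max(0))/2)
cv2.imwrite('pics/t1c.png',cv2.resize(im[150:240,220:370,::-1],None,fx=4,fy=4))
E
python3 go.py .583 .0067 .134 84.5
```

```text
332 196 0.7679246
[[0.5176 0.0555 0.6872]]
331 197 0.7663753
[[0.5159 0.0572 0.6886]]
[297 180  10  32 148] [301.9797 193.0811] [[0.5912 0.0825 0.15  ]]
1716 [0.5191 0.0623 0.6868] [0.4245 0.0194 0.56  ] [0.5603 0.126  1.4495] [0.4924 0.0727 1.0048]
spin -0.002 then tx -2.473 ty -4.978 tz 3.888 | psi 84.37 pos [0.7128 0.0563 0.2312] q6 0.16 t 5.4 F [-0.1084 -0.3951 -0.0691] gw 0.360 ff 0.0
```

Run:
```python
from m import *
im,d=cap('scene')
ys,xs=np.mgrid[195:260,205:300]; P=bydepth('scene',np.c_[xs.ravel(),ys.ravel()],d[195:260,205:300].ravel())
o=np.array([.583,.0067]); r=np.linalg.norm(P[:,:2]-o,axis=1)
h=P[(r<.04)&(P[:,2]>.142)&(P[:,2]<.16)]; print(len(h),h.mean(0) if len(h) else 0, (h.min(0)+h.max(0))/2,np.median(h[:,2]))
```

```text
179 [0.5864 0.0048 0.1493] [0.584  0.0062 0.1483] 0.15027838402280425
```

Emit:
step_arm([
  {"gripper":45,"spin":0,"tx":-0.5,"ty":-1,"tz":0},
  {"gripper":45,"spin":0,"tx":-0.5,"ty":-1,"tz":0},
  {"gripper":45,"spin":0,"tx":-0.5,"ty":-1,"tz":0},
  {"gripper":45,"spin":0,"tx":-0.5,"ty":-1,"tz":0},
  {"gripper":45,"spin":0,"tx":-0.45,"ty":-0.95,"tz":0},
  {"gripper":45,"spin":0,"tx":0,"ty":0,"tz":0},
  {"gripper":45,"spin":0,"tx":0,"ty":0,"tz":0},
])

```text
time_s: 6.05
position: [0.5803, 0.0075, 0.2324]
tcp_rot: [-0.0, 0.741, 0.671, -0.0]
ft_force: [0.2, 0.3, 1.2]
grip_width: 0.526
finger_force: 0.0
```

```bash
python3 go.py .583 .0067 .136 84.5
```

```text
spin -0.002 then tx -0.020 ty 0.111 tz 3.854 | psi 84.36 pos [0.5803 0.0075 0.2324] q6 0.09 t 6.0 F [0.1951 0.344  1.1533] gw 0.526 ff 0.0
```

Emit:
step_arm([
  {"gripper":45,"spin":0,"tx":0,"ty":0.13,"tz":0.9},
  {"gripper":45,"spin":0,"tx":0,"ty":0,"tz":0.9},
  {"gripper":45,"spin":0,"tx":0,"ty":0,"tz":0.9},
  {"gripper":45,"spin":0,"tx":0,"ty":0,"tz":0.8},
  {"gripper":45,"spin":0,"tx":0,"ty":0,"tz":0.35},
  {"gripper":45,"spin":0,"tx":0,"ty":0,"tz":0},
  {"gripper":45,"spin":0,"tx":0,"ty":0,"tz":0},
])

```text
time_s: 6.63
position: [0.5859, 0.0075, 0.1359]
tcp_rot: [-0.0, 0.741, 0.672, -0.0]
ft_force: [0.8, 0.4, -0.1]
grip_width: 0.528
finger_force: 0.0
```

Emit:
step_arm([
  {"gripper":5,"spin":0,"tx":0,"ty":0,"tz":0},
  {"gripper":5,"spin":0,"tx":0,"ty":0,"tz":0},
  {"gripper":5,"spin":0,"tx":0,"ty":0,"tz":0},
  {"gripper":5,"spin":0,"tx":0,"ty":0,"tz":0},
  {"gripper":5,"spin":0,"tx":0,"ty":0,"tz":0},
  {"gripper":5,"spin":0,"tx":0,"ty":0,"tz":0},
])

```text
time_s: 7.13
position: [0.5845, 0.0074, 0.1364]
tcp_rot: [-0.001, 0.741, 0.672, -0.001]
ft_force: [-4.7, 0.6, 4.2]
grip_width: 0.131
finger_force: 61.4
```

Emit:
step_arm([
  {"gripper":5,"spin":0,"tx":0,"ty":-0.05,"tz":0},
  {"gripper":5,"spin":-0.11,"tx":0,"ty":0,"tz":0},
  {"gripper":5,"spin":-0.11,"tx":0,"ty":0,"tz":0},
  {"gripper":5,"spin":-0.11,"tx":0,"ty":0,"tz":0},
  {"gripper":5,"spin":-0.11,"tx":0,"ty":0,"tz":0},
  {"gripper":5,"spin":-0.11,"tx":0,"ty":0,"tz":0},
  {"gripper":5,"spin":-0.11,"tx":0,"ty":0,"tz":0},
  {"gripper":5,"spin":-0.11,"tx":0,"ty":0,"tz":0},
  {"gripper":5,"spin":-0.11,"tx":0,"ty":0,"tz":0},
  {"gripper":5,"spin":-0.11,"tx":0,"ty":0,"tz":0},
])

```text
time_s: 7.97
position: [0.5846, 0.0075, 0.1367]
tcp_rot: [0.001, 0.308, 0.951, 0.0]
ft_force: [-1.5, 1.8, 2.8]
grip_width: 0.13
finger_force: 61.5
```

Emit:
step_arm([
  {"gripper":5,"spin":-0.11,"tx":0,"ty":0,"tz":0},
  {"gripper":5,"spin":-0.11,"tx":0,"ty":0,"tz":0},
  {"gripper":5,"spin":-0.11,"tx":0,"ty":0,"tz":0},
  {"gripper":5,"spin":0,"tx":0,"ty":0,"tz":0},
  {"gripper":5,"spin":0,"tx":0,"ty":0,"tz":0},
])

```text
time_s: 8.38
position: [0.5846, 0.0074, 0.1365]
tcp_rot: [0.001, 0.144, 0.99, 0.0]
ft_force: [-1.6, 0.7, 3.2]
grip_width: 0.132
finger_force: 61.5
```

```bash
python3 go.py .601 .186 .136 164.7; python3 -c "
from cell import ctrl
print(ctrl.get_obs()['moment'])"
```

```text
spin -0.022 then tx 1.250 ty 7.063 tz 0.019 | psi 163.40 pos [0.5846 0.0074 0.1365] q6 -1.29 t 8.4 F [-1.625   0.7229  3.1876] gw 0.132 ff 61.5
[0.37619858 0.22475238 0.01061112]
```

Emit:
step_arm([
  {"gripper":5,"spin":-0.015,"tx":0,"ty":0,"tz":0},
  {"gripper":5,"spin":-0.015,"tx":0,"ty":0,"tz":0},
  {"gripper":5,"spin":0,"tx":0,"ty":0,"tz":0},
  {"gripper":5,"spin":0,"tx":0.04,"ty":0.25,"tz":0},
  {"gripper":5,"spin":0,"tx":0.085,"ty":0.507,"tz":0},
  {"gripper":5,"spin":0,"tx":0.085,"ty":0.507,"tz":0},
])

```text
time_s: 8.88
position: [0.5876, 0.0395, 0.136]
tcp_rot: [0.0, 0.128, 0.992, -0.0]
ft_force: [0.5, -3.0, 2.4]
grip_width: 0.129
finger_force: 61.6
```

```bash
python3 go.py .601 .186 .136; python3 -c "
from cell import ctrl
print(ctrl.get_obs()['moment'])"
```

```text
spin -0.000 then tx 0.970 ty 5.804 tz -0.001 | psi 165.30 pos [0.5876 0.0395 0.136 ] q6 -1.27 t 8.9 F [ 0.4748 -2.9759  2.3587] gw 0.129 ff 61.6
[-0.26628837 -0.13651416 -0.19423073]
```

Emit:
step_arm([
  {"gripper":5,"spin":0,"tx":0.088,"ty":0.53,"tz":0},
  {"gripper":5,"spin":0,"tx":0.088,"ty":0.53,"tz":0},
  {"gripper":5,"spin":0,"tx":0.088,"ty":0.53,"tz":0},
  {"gripper":5,"spin":0,"tx":0.088,"ty":0.53,"tz":0},
  {"gripper":5,"spin":0,"tx":0.088,"ty":0.53,"tz":0},
  {"gripper":5,"spin":0,"tx":0.088,"ty":0.53,"tz":0},
  {"gripper":5,"spin":0,"tx":0.088,"ty":0.53,"tz":0},
  {"gripper":5,"spin":0,"tx":0.088,"ty":0.53,"tz":0},
  {"gripper":5,"spin":0,"tx":0.088,"ty":0.53,"tz":0},
  {"gripper":5,"spin":0,"tx":0.088,"ty":0.53,"tz":0},
])

```text
time_s: 9.72
position: [0.6008, 0.1747, 0.1364]
tcp_rot: [0.002, 0.127, 0.992, 0.0]
ft_force: [6.3, -2.2, 3.2]
grip_width: 0.128
finger_force: 61.5
```

Emit:
step_arm([
  {"gripper":5,"spin":0,"tx":0.088,"ty":0.53,"tz":0},
  {"gripper":5,"spin":0,"tx":0.02,"ty":0.1,"tz":0},
  {"gripper":5,"spin":0,"tx":0,"ty":0.06,"tz":0},
  {"gripper":5,"spin":0,"tx":0,"ty":0,"tz":0},
  {"gripper":5,"spin":0,"tx":0,"ty":0,"tz":0},
])

```text
time_s: 10.13
position: [0.6019, 0.1874, 0.1357]
tcp_rot: [0.001, 0.126, 0.992, -0.003]
ft_force: [7.1, -20.0, 3.1]
grip_width: 0.128
finger_force: 61.8
```

Emit:
step_arm([
  {"gripper":45,"spin":0,"tx":0,"ty":-0.08,"tz":0},
  {"gripper":45,"spin":0,"tx":0,"ty":0,"tz":0},
  {"gripper":45,"spin":0,"tx":0,"ty":0,"tz":0},
  {"gripper":45,"spin":0,"tx":0,"ty":0,"tz":-0.4},
  {"gripper":45,"spin":0,"tx":0,"ty":0,"tz":-1},
  {"gripper":45,"spin":0,"tx":0,"ty":0,"tz":-1},
  {"gripper":45,"spin":0,"tx":0,"ty":0,"tz":-0.6},
  {"gripper":45,"spin":0.107,"tx":0,"ty":0,"tz":0},
])

```text
time_s: 10.8
position: [0.6023, 0.19, 0.2155]
tcp_rot: [0.003, 0.182, 0.983, 0.002]
ft_force: [0.3, -0.3, -0.3]
grip_width: 0.521
finger_force: 0.0
```

Emit:
step_arm([
  {"gripper":45,"spin":0,"tx":-0.19,"ty":-0.957,"tz":0},
  {"gripper":45,"spin":0,"tx":-0.19,"ty":-0.957,"tz":0},
  {"gripper":45,"spin":0,"tx":-0.19,"ty":-0.957,"tz":0},
  {"gripper":45,"spin":0,"tx":-0.19,"ty":-0.957,"tz":0},
  {"gripper":45,"spin":0,"tx":-0.19,"ty":-0.957,"tz":0},
  {"gripper":45,"spin":0,"tx":-0.19,"ty":-0.957,"tz":0},
  {"gripper":45,"spin":0,"tx":-0.19,"ty":-0.957,"tz":0},
  {"gripper":45,"spin":0,"tx":-0.19,"ty":-0.957,"tz":0},
  {"gripper":45,"spin":0,"tx":-0.19,"ty":-0.957,"tz":0},
  {"gripper":45,"spin":0,"tx":-0.19,"ty":-0.957,"tz":0},
])

```text
time_s: 11.63
position: [0.5587, -0.0522, 0.2115]
tcp_rot: [0.0, 0.182, 0.983, 0.0]
ft_force: [0.1, -0.4, 0.9]
grip_width: 0.529
finger_force: 0.0
```

```bash
python3 - <<'E'
from m import *
im,d=cap('top','t2.png'); cap('scene','s2.png')
a=cv2.resize(im[155:285,220:450,::-1],None,fx=3.4,fy=3.4,interpolation=cv2.INTER_CUBIC); cv2.imwrite('pics/t2c.png',a)
print(stand(im))
E
python3 go.py .524 -.270 .15 158.9
```

```text
None
spin -0.001 then tx -1.826 ty -8.563 tz 2.457 | psi 158.85 pos [ 0.5585 -0.0538  0.2114] q6 -1.32 t 11.7 F [ 0.6304  1.0135 -0.5352] gw 0.527 ff 0.0
```

View pics/t2c.png

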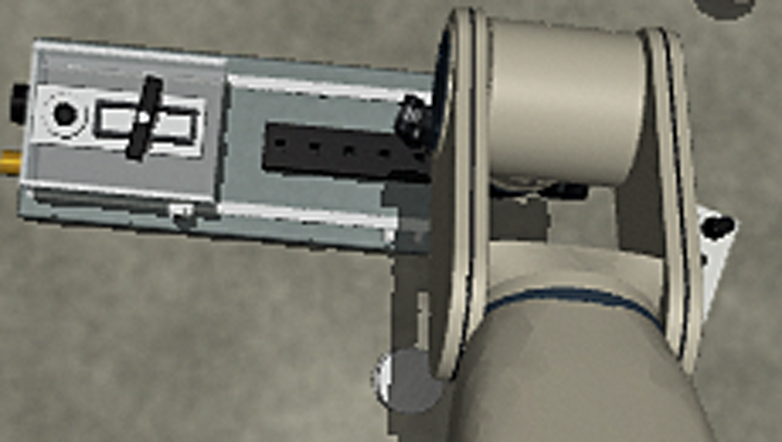

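The hood sits open at the left. The strip openings are visible around crop (280,143) to (419,158), and the stand's far probe at (718,226) hasn't moved. Next I'll compute the hole positions and continue to the stand.

Run:
```python
from m import *
im=cv2.imread('pics/t2.png')[:,:,::-1]
g=im.max(2).astype(float)
x0=220;y0=155
e=np.array([.0963,.99535]); o=np.array([.5847,.0246])
for k in range(5):
    P=np.r_[o+e*(k-2)*.028,.056]; u,v=proj('top',P)[0]
    a=g[int(v)-4:int(v)+6,int(u)-4:int(u)+6]
    bg=np.median(a); w=np.clip(bg-8-a,0,None); yy,xx=np.mgrid[int(v)-4:int(v)+6,int(u)-4:int(u)+6]
    if w.sum()<1: print(k,'none',bg);continue
    c=[(w*xx).sum()/w.sum(),(w*yy).sum()/w.sum()]; print(k,(u,v),c,onz('top',[c],.056)[0],P,bg,w.max())
```

```text
0 (np.float64(342.4500926646868), np.float64(201.4885790315205)) [np.float64(342.12654745529574), np.float64(201.3796423658872)] [ 0.5796 -0.0303  0.056 ] [ 0.5793 -0.0311  0.056 ] 37.0 29.0
1 (np.float64(332.24931360633104), np.float64(200.58039914616785)) [np.float64(333.70338983050846), np.float64(201.34322033898306)] [ 0.5799 -0.0072  0.056 ] [ 0.582  -0.0033  0.056 ] 39.0 31.0
2 (np.float64(322.05470289309994), np.float64(199.67265697097142)) [np.float64(322.0246913580247), np.float64(198.679012345679)] [0.5874 0.0246 0.056 ] [0.5847 0.0246 0.056 ] 40.0 32.0
3 (np.float64(311.8657735172673), np.float64(198.76530925090253)) [np.float64(312.0061728395062), np.float64(197.53086419753086)] [0.5908 0.052  0.056 ] [0.5874 0.0525 0.056 ] 41.0 32.0
4 (np.float64(301.6820396007356), np.float64(197.8583128314141)) [np.float64(301.64397905759165), np.float64(196.4973821989529)] [0.5938 0.0804 0.056 ] [0.5901 0.0803 0.056 ] 42.0 34.0
```

Emit:
step_arm([
  {"gripper":45,"spin":0,"tx":-0.203,"ty":-0.95,"tz":0},
  {"gripper":45,"spin":0,"tx":-0.203,"ty":-0.95,"tz":0},
  {"gripper":45,"spin":0,"tx":-0.203,"ty":-0.95,"tz":0},
  {"gripper":45,"spin":0,"tx":-0.203,"ty":-0.95,"tz":0},
  {"gripper":45,"spin":0,"tx":-0.203,"ty":-0.95,"tz":0},
  {"gripper":45,"spin":0,"tx":-0.203,"ty":-0.95,"tz":0},
  {"gripper":45,"spin":0,"tx":-0.203,"ty":-0.95,"tz":0},
  {"gripper":45,"spin":0,"tx":-0.203,"ty":-0.95,"tz":0},
  {"gripper":45,"spin":0,"tx":-0.203,"ty":-0.95,"tz":0},
  {"gripper":45,"spin":0,"tx":0,"ty":0,"tz":0},
])

```text
time_s: 12.57
position: [0.5252, -0.2703, 0.2114]
tcp_rot: [0.001, 0.183, 0.983, -0.0]
ft_force: [0.9, 0.7, -0.4]
grip_width: 0.529
finger_force: 0.0
```

```bash
python3 - <<'E'
from m import *
im,d=cap('top','t3.png'); i2,d2=cap('scene','s3.png')
g=im.max(2).astype(float)
e=np.array([.0963,.99535]); o=np.array([.5847,.0246])
for k in range(5):
    P=np.r_[o+e*(k-2)*.028,.056]; u,v=proj('top',P)[0]
    sl=np.s_[int(v)-4:int(v)+6,int(u)-4:int(u)+6]; a=g[sl]
    bg=np.median(a); w=np.clip(bg-8-a,0,None); yy,xx=np.mgrid[sl]
    if w.sum()<1: print(k,'none',bg);continue
    c=[(w*xx).sum()/w.sum(),(w*yy).sum()/w.sum()]; print(k,onz('top',[c],.056)[0],P,bg,w.max())
cv2.imwrite('pics/s3c.png',cv2.resize(i2[180:320,80:240,::-1],None,fx=4,fy=4,interpolation=cv2.INTER_CUBIC))
E
python3 go.py .524 -.270 .05 158.9
```

```text
0 [ 0.5818 -0.0325  0.056 ] [ 0.5793 -0.0311  0.056 ] 40.0 32.0
1 [ 0.5848 -0.0043  0.056 ] [ 0.582  -0.0033  0.056 ] 41.0 33.0
2 [0.5874 0.0246 0.056 ] [0.5847 0.0246 0.056 ] 42.0 34.0
3 [0.5907 0.0519 0.056 ] [0.5874 0.0525 0.056 ] 43.0 31.0
4 [0.5938 0.0805 0.056 ] [0.5901 0.0803 0.056 ] 44.0 36.0
spin 0.000 then tx 0.010 ty -0.113 tz 6.443 | psi 158.92 pos [ 0.5252 -0.2675  0.2111] q6 -1.69 t 12.7 F [-0.2977  0.0933 -0.506 ] gw 0.524 ff 0.0
```

View pics/s3c.png

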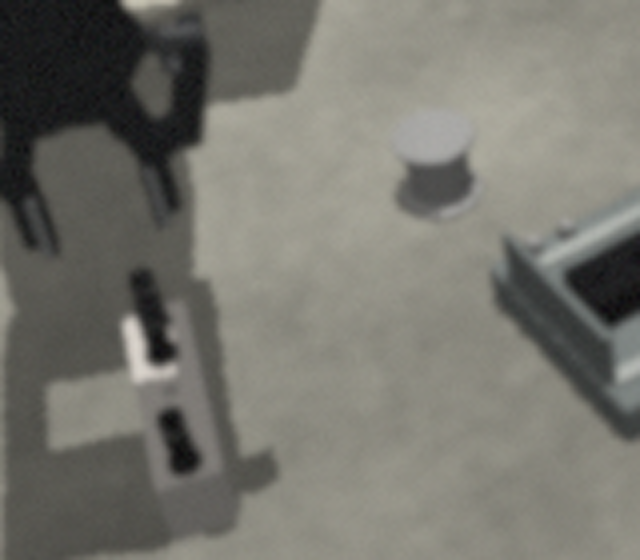

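Emit:
step_arm([
  {"gripper":45,"spin":0,"tx":0,"ty":0,"tz":1},
  {"gripper":45,"spin":0,"tx":0,"ty":0,"tz":1},
  {"gripper":45,"spin":0,"tx":0,"ty":0,"tz":1},
  {"gripper":45,"spin":0,"tx":0,"ty":0,"tz":0.5},
  {"gripper":45,"spin":0,"tx":0,"ty":0,"tz":0},
  {"gripper":45,"spin":0,"tx":0,"ty":0,"tz":0},
])

```text
time_s: 13.17
position: [0.5252, -0.2668, 0.1233]
tcp_rot: [-0.001, 0.182, 0.983, 0.0]
ft_force: [-0.1, 0.2, 0.3]
grip_width: 0.525
finger_force: 0.0
```

Run:
```python
from go import *
for i in range(3): to(.525,-.2695,.052,158.9); cap('scene')
# probe top by scene depth
im,d=cap('scene'); ys,xs=np.mgrid[225:300,90:150]; P=bydepth('scene',np.c_[xs.ravel(),ys.ravel()],d[225:300,90:150].ravel()); g=im[225:300,90:150].max(2).ravel()
for c in ((.5239,-.2701),(.4455,-.2399),(.4194,-.2298)):
    s=(np.linalg.norm(P[:,:2]-c,axis=1)<.02)&(P[:,2]>.050)&(P[:,2]<.085); h=P[s]
    if len(h): print(len(h),h.mean(0),h.max(0),h[h[:,2]>.076].mean(0))
```

```text
spin 0.002 then tx -0.032 ty -0.103 tz 2.852 | psi 159.03 pos [ 0.5252 -0.2668  0.1233] q6 -1.70 t 13.2 F [-0.1047  0.1763  0.2748] gw 0.525 ff 0.0
spin 0.002 then tx 0.000 ty -0.089 tz 2.89 | psi 159.02 pos [ 0.5258 -0.2674  0.1242] q6 -1.70 t 13.2 F [-0.3045  0.7516 -0.828 ] gw 0.526 ff 0.0
spin 0.002 then tx 0.015 ty -0.079 tz 2.91 | psi 159.01 pos [ 0.5261 -0.2678  0.1247] q6 -1.70 t 13.3 F [0.8419 0.2963 0.4679] gw 0.525 ff 0.0
98 [ 0.5269 -0.2695  0.0699] [ 0.5324 -0.2622  0.0844] [ 0.5248 -0.2694  0.0804]
91 [ 0.449  -0.2394  0.0693] [ 0.4547 -0.2315  0.0843] [ 0.4463 -0.2381  0.08  ]
59 [ 0.4224 -0.2289  0.0755] [ 0.4356 -0.2222  0.0843] [ 0.4213 -0.229   0.0804]
```

Emit:
step_arm([
  {"gripper":45,"spin":0,"tx":0,"ty":-0.08,"tz":0.8},
  {"gripper":45,"spin":0,"tx":0,"ty":0,"tz":0.8},
  {"gripper":45,"spin":0,"tx":0,"ty":0,"tz":0.8},
  {"gripper":45,"spin":0,"tx":0,"ty":0,"tz":0.45},
  {"gripper":45,"spin":0,"tx":0,"ty":0,"tz":0},
  {"gripper":45,"spin":0,"tx":0,"ty":0,"tz":0},
])

```text
time_s: 13.87
position: [0.5244, -0.2698, 0.0524]
tcp_rot: [-0.0, 0.183, 0.983, 0.0]
ft_force: [-0.3, 0.1, 0.0]
grip_width: 0.529
finger_force: 0.0
```

Emit:
step_arm([
  {"gripper":32,"spin":0,"tx":0,"ty":0,"tz":0},
  {"gripper":22,"spin":0,"tx":0,"ty":0,"tz":0},
  {"gripper":17,"spin":0,"tx":0,"ty":0,"tz":0},
  {"gripper":14,"spin":0,"tx":0,"ty":0,"tz":0},
  {"gripper":11,"spin":0,"tx":0,"ty":0,"tz":0},
  {"gripper":8,"spin":0,"tx":0,"ty":0,"tz":0},
  {"gripper":5,"spin":0,"tx":0,"ty":0,"tz":0},
  {"gripper":5,"spin":0,"tx":0,"ty":0,"tz":0},
])

```text
time_s: 14.53
position: [0.5248, -0.27, 0.0531]
tcp_rot: [0.001, 0.182, 0.983, -0.0]
ft_force: [-0.6, -0.3, 5.3]
grip_width: 0.147
finger_force: 58.4
```

Emit:
step_arm([
  {"gripper":5,"spin":0,"tx":0,"ty":0,"tz":-0.1},
  {"gripper":5,"spin":0,"tx":0,"ty":0,"tz":-0.2},
  {"gripper":5,"spin":0,"tx":0,"ty":0,"tz":-0.3},
  {"gripper":5,"spin":0,"tx":0,"ty":0,"tz":-0.4},
  {"gripper":5,"spin":0,"tx":0,"ty":0,"tz":-0.6},
  {"gripper":5,"spin":0,"tx":0,"ty":0,"tz":-0.8},
  {"gripper":5,"spin":0,"tx":0,"ty":0,"tz":-0.8},
  {"gripper":5,"spin":0,"tx":0,"ty":0,"tz":-0.8},
  {"gripper":5,"spin":0,"tx":0,"ty":0,"tz":0},
])

```text
time_s: 15.28
position: [0.5265, -0.2709, 0.157]
tcp_rot: [0.003, 0.182, 0.983, -0.001]
ft_force: [0.8, -0.4, 0.8]
grip_width: 0.142
finger_force: 58.4
```

Run:
```python
from go import *
im,d=cap('scene'); t,_=cap('top')
a=cv2.resize(im[160:320,70:190,::-1],None,fx=3.5,fy=3.5,interpolation=cv2.INTER_CUBIC);cv2.imwrite('pics/s4.png',a)
to(.5875,.0246,.10,84.5)
```

```text
spin 1.241 then tx 11.971 ty 1.369 tz 2.143 | psi 158.97 pos [ 0.5247 -0.27    0.1536] q6 -1.70 t 15.4 F [-0.2665 -0.3741 -0.2526] gw 0.143 ff 58.4
```

View pics/s4.png

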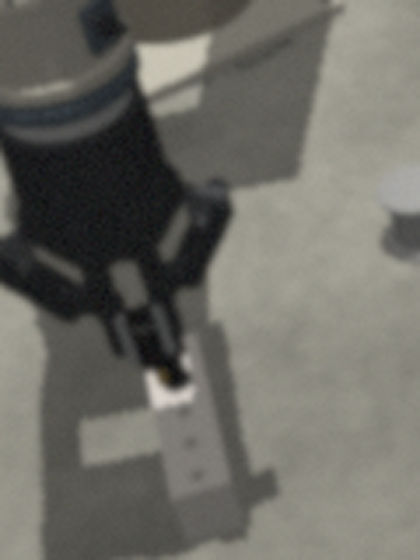

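The probe is out (brass pin at (172,378)) and the stand is upright. I'll carry the probe to opening 3.

Emit:
step_arm([
  {"gripper":5,"spin":0.1128,"tx":0,"ty":0,"tz":0},
  {"gripper":5,"spin":0.1128,"tx":0,"ty":0,"tz":0},
  {"gripper":5,"spin":0.1128,"tx":0,"ty":0,"tz":0},
  {"gripper":5,"spin":0.1128,"tx":0,"ty":0,"tz":0},
  {"gripper":5,"spin":0.1128,"tx":0,"ty":0,"tz":0},
  {"gripper":5,"spin":0.1128,"tx":0,"ty":0,"tz":0},
  {"gripper":5,"spin":0.1128,"tx":0,"ty":0,"tz":0},
  {"gripper":5,"spin":0.1128,"tx":0,"ty":0,"tz":0},
  {"gripper":5,"spin":0.1128,"tx":0,"ty":0,"tz":0},
  {"gripper":5,"spin":0.1128,"tx":0,"ty":0,"tz":0},
])

```text
time_s: 16.22
position: [0.5234, -0.2693, 0.1509]
tcp_rot: [-0.001, 0.701, 0.713, -0.0]
ft_force: [0.0, -0.4, -0.3]
grip_width: 0.138
finger_force: 58.4
```

Emit:
step_arm([
  {"gripper":5,"spin":0.1128,"tx":0,"ty":0,"tz":0},
  {"gripper":5,"spin":0,"tx":0.935,"ty":0.0965,"tz":0},
  {"gripper":5,"spin":0,"tx":0.935,"ty":0.0965,"tz":0},
  {"gripper":5,"spin":0,"tx":0.935,"ty":0.0965,"tz":0},
  {"gripper":5,"spin":0,"tx":0.935,"ty":0.0965,"tz":0},
  {"gripper":5,"spin":0,"tx":0.935,"ty":0.0965,"tz":0},
  {"gripper":5,"spin":0,"tx":0.935,"ty":0.0965,"tz":0},
  {"gripper":5,"spin":0,"tx":0.935,"ty":0.0965,"tz":0},
  {"gripper":5,"spin":0,"tx":0.935,"ty":0.0965,"tz":0},
  {"gripper":5,"spin":0,"tx":0.935,"ty":0.0965,"tz":0},
])

```text
time_s: 17.05
position: [0.5651, -0.0611, 0.151]
tcp_rot: [-0.001, 0.74, 0.673, -0.001]
ft_force: [0.4, 0.8, 0.2]
grip_width: 0.138
finger_force: 58.4
```

Emit:
step_arm([
  {"gripper":5,"spin":0,"tx":0.935,"ty":0.0965,"tz":0},
  {"gripper":5,"spin":0,"tx":0.935,"ty":0.0965,"tz":0},
  {"gripper":5,"spin":0,"tx":0.935,"ty":0.0965,"tz":0},
  {"gripper":5,"spin":0,"tx":0.935,"ty":0.0965,"tz":0},
  {"gripper":5,"spin":0,"tx":0.935,"ty":0.0965,"tz":0},
  {"gripper":5,"spin":0,"tx":0,"ty":0,"tz":0},
  {"gripper":5,"spin":0,"tx":0,"ty":0,"tz":0},
])

```text
time_s: 17.63
position: [0.5883, 0.0538, 0.151]
tcp_rot: [-0.001, 0.739, 0.673, -0.001]
ft_force: [-0.7, -1.6, -0.2]
grip_width: 0.14
finger_force: 58.4
```

Run:
```python
from go import *
for i in range(3): to(.5899,.0526,.092,84.5); cap('scene')
```

```text
spin 0.003 then tx -0.041 ty 0.066 tz 2.361 | psi 84.66 pos [0.5883 0.0538 0.151 ] q6 0.16 t 17.6 F [-0.7198 -1.5666 -0.1846] gw 0.140 ff 58.4
spin 0.002 then tx -0.006 ty 0.068 tz 2.365 | psi 84.59 pos [0.5882 0.0529 0.1511] q6 0.16 t 17.7 F [-0.2776 -1.0502 -0.184 ] gw 0.141 ff 58.4
spin 0.001 then tx 0.015 ty 0.064 tz 2.372 | psi 84.53 pos [0.5883 0.0524 0.1513] q6 0.16 t 17.7 F [-0.2362 -0.4975 -0.2964] gw 0.143 ff 58.4
```

Emit:
step_arm([
  {"gripper":5,"spin":0,"tx":0,"ty":0.065,"tz":0.7},
  {"gripper":5,"spin":0,"tx":0,"ty":0,"tz":0.7},
  {"gripper":5,"spin":0,"tx":0,"ty":0,"tz":0.6},
  {"gripper":5,"spin":0,"tx":0,"ty":0,"tz":0.25},
  {"gripper":5,"spin":0,"tx":0,"ty":0,"tz":0},
  {"gripper":5,"spin":0,"tx":0,"ty":0,"tz":0},
])

```text
time_s: 18.28
position: [0.5906, 0.052, 0.0958]
tcp_rot: [-0.0, 0.74, 0.672, -0.0]
ft_force: [-0.3, 0.1, -0.4]
grip_width: 0.141
finger_force: 58.5
```

Run:
```python
from go import *
to(.5899,.0526,.092,84.5)
im,d=cap('scene','s5f.png')
a=im[205:275,215:315]; cv2.imwrite('pics/s5.png',cv2.resize(a[:,:,::-1],None,fx=7,fy=7,interpolation=cv2.INTER_CUBIC))
e=np.array([.0963,.99535]); o=np.array([.5872,.0247])
H=[np.r_[o+e*(k-2)*.028,.056] for k in range(5)]; print((proj('scene',H)-[215,205]+.5)*7)
```

```text
spin -0.000 then tx 0.020 ty -0.030 tz 0.154 | psi 84.48 pos [0.5906 0.052  0.0958] q6 0.16 t 18.3 F [-0.3248  0.0576 -0.426 ] gw 0.141 ff 58.5
[[102.5525 318.4864]
 [172.5228 280.9013]
 [240.8737 244.1836]
 [307.6553 208.3065]
 [372.9161 173.2441]]
```

View pics/s5.png

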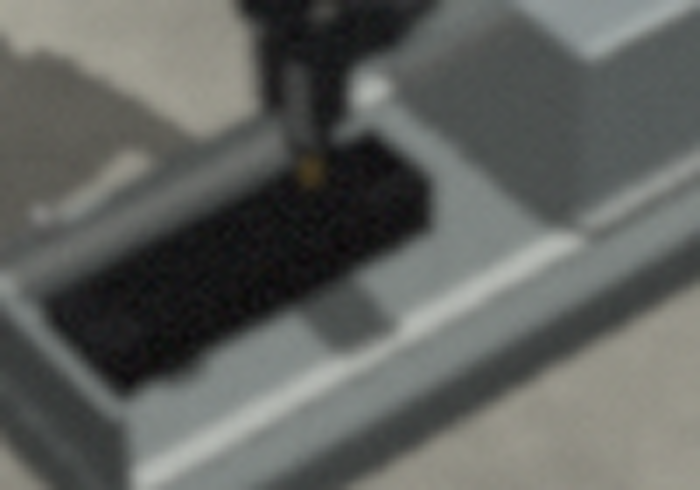

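The brass pin at (312,175) lines up with the projected opening 3 at (308,208), so I'll insert slowly.

Emit:
step_arm([
  {"gripper":5,"spin":0,"tx":0,"ty":-0.02,"tz":0.2},
  {"gripper":5,"spin":0,"tx":0,"ty":0,"tz":0.1},
  {"gripper":5,"spin":0,"tx":0,"ty":0,"tz":0.1},
  {"gripper":5,"spin":0,"tx":0,"ty":0,"tz":0.1},
  {"gripper":5,"spin":0,"tx":0,"ty":0,"tz":0},
  {"gripper":5,"spin":0,"tx":0,"ty":0,"tz":0},
])

```text
time_s: 18.83
position: [0.5899, 0.0527, 0.0831]
tcp_rot: [-0.0, 0.74, 0.673, -0.0]
ft_force: [-1.2, -1.1, -1.5]
grip_width: 0.14
finger_force: 58.4
```

Emit:
step_arm([
  {"gripper":5,"spin":0,"tx":0,"ty":0,"tz":0.15},
  {"gripper":5,"spin":0,"tx":0,"ty":0,"tz":0.15},
  {"gripper":5,"spin":0,"tx":0,"ty":0,"tz":0.1},
  {"gripper":5,"spin":0,"tx":0,"ty":0,"tz":0.1},
  {"gripper":5,"spin":0,"tx":0,"ty":0,"tz":0.08},
  {"gripper":5,"spin":0,"tx":0,"ty":0,"tz":0},
  {"gripper":5,"spin":0,"tx":0,"ty":0,"tz":0},
])

```text
time_s: 19.42
position: [0.5898, 0.0526, 0.0683]
tcp_rot: [-0.0, 0.74, 0.673, -0.0]
ft_force: [-1.2, -1.7, -2.8]
grip_width: 0.14
finger_force: 58.4
```

Emit:
step_arm([
  {"gripper":5,"spin":0,"tx":0,"ty":0,"tz":0.06},
  {"gripper":5,"spin":0,"tx":0,"ty":0,"tz":0.04},
  {"gripper":5,"spin":0,"tx":0,"ty":0,"tz":0},
  {"gripper":5,"spin":0,"tx":0,"ty":0,"tz":0},
])

```text
time_s: 19.75
position: [0.59, 0.0526, 0.067]
tcp_rot: [-0.0, 0.74, 0.673, -0.0]
ft_force: [-6.1, -2.4, 8.6]
grip_width: 0.143
finger_force: 59.6
```

Emit:
step_arm([
  {"gripper":40,"spin":0,"tx":0,"ty":0,"tz":0},
  {"gripper":40,"spin":0,"tx":0,"ty":0,"tz":0},
  {"gripper":40,"spin":0,"tx":0,"ty":0,"tz":0},
  {"gripper":40,"spin":0,"tx":0,"ty":0,"tz":-0.5},
  {"gripper":40,"spin":0,"tx":0,"ty":0,"tz":-1},
  {"gripper":40,"spin":0,"tx":0,"ty":0,"tz":-1},
  {"gripper":40,"spin":0,"tx":0,"ty":0,"tz":-1},
  {"gripper":40,"spin":0,"tx":0,"ty":0,"tz":0},
])

```text
time_s: 20.42
position: [0.5937, 0.0531, 0.1597]
tcp_rot: [0.003, 0.74, 0.673, 0.004]
ft_force: [1.7, 0.8, 0.6]
grip_width: 0.465
finger_force: 0.0
```

```bash
cat > p.py <<'E'
from go import *
from m import stand
im,d=cap('top','lt.png'); s=stand(im); print(s)
i2,d2=cap('scene','ls.png')
ys,xs=np.mgrid[0:420:1,0:560:1]; ok=d2>0
P=bydepth('scene',np.c_[xs[ok],ys[ok]],d2[ok]); g=i2.max(2)[ok]
c,dd,_=s
for k in range(-2,3):
    q=c+dd*k*.028+[.001,.0005,0]; m=(np.linalg.norm((P-q)[:,:2],axis=1)<.013)&(P[:,2]>.076)&(P[:,2]<.084)&(g<90)
    print(k,q,m.sum(),P[m].mean(0) if m.sum() else '')
h=np.array([.59,.0526]); m=(np.linalg.norm(P[:,:2]-h,axis=1)<.012)&(P[:,2]>.07)&(P[:,2]<.12); print('seated top z',np.sort(P[m][:,2])[-25:].mean() if m.sum() else None,m.sum())
to(*(c+dd*-1*.028+[.001,.0005,0])[:2],.15,158.9)
E
python3 p.py
```

```text
(array([ 0.4716, -0.25  ,  0.042 ]), array([ 0.9331, -0.3597,  0.    ]), [np.float64(0.14112265955111786), np.float64(0.03864287047653884)])
-2 [ 0.4204 -0.2293  0.042 ] 26 [ 0.4215 -0.2289  0.0797]
-1 [ 0.4465 -0.2394  0.042 ] 29 [ 0.4466 -0.238   0.08  ]
0 [ 0.4726 -0.2495  0.042 ] 0 
1 [ 0.4988 -0.2595  0.042 ] 0 
2 [ 0.5249 -0.2696  0.042 ] 0 
seated top z 0.09477796377658933 66
spin -1.240 then tx 1.194 ty -12.992 tz 0.23 | psi 84.53 pos [0.5913 0.0529 0.1557] q6 0.16 t 20.5 F [-1.5355  0.4849 -0.1608] gw 0.467 ff 0.0
```

Emit:
step_arm([
  {"gripper":40,"spin":-0.1127,"tx":0,"ty":0,"tz":0},
  {"gripper":40,"spin":-0.1127,"tx":0,"ty":0,"tz":0},
  {"gripper":40,"spin":-0.1127,"tx":0,"ty":0,"tz":0},
  {"gripper":40,"spin":-0.1127,"tx":0,"ty":0,"tz":0},
  {"gripper":40,"spin":-0.1127,"tx":0,"ty":0,"tz":0},
  {"gripper":40,"spin":-0.1127,"tx":0,"ty":0,"tz":0},
  {"gripper":40,"spin":-0.1127,"tx":0,"ty":0,"tz":0},
  {"gripper":40,"spin":-0.1127,"tx":0,"ty":0,"tz":0},
  {"gripper":40,"spin":-0.1127,"tx":0,"ty":0,"tz":0},
  {"gripper":40,"spin":-0.1127,"tx":0,"ty":0,"tz":0},
])

```text
time_s: 21.35
position: [0.5893, 0.0527, 0.1526]
tcp_rot: [-0.001, 0.238, 0.971, -0.0]
ft_force: [0.4, 1.2, 0.2]
grip_width: 0.468
finger_force: 0.0
```

Emit:
step_arm([
  {"gripper":40,"spin":-0.1127,"tx":0,"ty":0,"tz":0},
  {"gripper":40,"spin":0,"tx":0.085,"ty":-0.928,"tz":0},
  {"gripper":40,"spin":0,"tx":0.085,"ty":-0.928,"tz":0},
  {"gripper":40,"spin":0,"tx":0.085,"ty":-0.928,"tz":0},
  {"gripper":40,"spin":0,"tx":0.085,"ty":-0.928,"tz":0},
  {"gripper":40,"spin":0,"tx":0.085,"ty":-0.928,"tz":0},
  {"gripper":40,"spin":0,"tx":0.085,"ty":-0.928,"tz":0},
  {"gripper":40,"spin":0,"tx":0.085,"ty":-0.928,"tz":0},
  {"gripper":40,"spin":0,"tx":0.085,"ty":-0.928,"tz":0},
  {"gripper":40,"spin":0,"tx":0.085,"ty":-0.928,"tz":0},
])

```text
time_s: 22.18
position: [0.4959, -0.1359, 0.1529]
tcp_rot: [-0.001, 0.183, 0.983, 0.0]
ft_force: [-0.4, -0.0, 0.7]
grip_width: 0.473
finger_force: 0.0
```

Emit:
step_arm([
  {"gripper":40,"spin":0,"tx":0.085,"ty":-0.928,"tz":0},
  {"gripper":40,"spin":0,"tx":0.085,"ty":-0.928,"tz":0},
  {"gripper":40,"spin":0,"tx":0.085,"ty":-0.928,"tz":0},
  {"gripper":40,"spin":0,"tx":0.085,"ty":-0.928,"tz":0},
  {"gripper":40,"spin":0,"tx":0.085,"ty":-0.928,"tz":0},
  {"gripper":40,"spin":0,"tx":0,"ty":0,"tz":0},
  {"gripper":40,"spin":0,"tx":0,"ty":0,"tz":0},
  {"gripper":40,"spin":0,"tx":0,"ty":0,"tz":0},
])

```text
time_s: 22.85
position: [0.4452, -0.2392, 0.1532]
tcp_rot: [-0.001, 0.183, 0.983, 0.0]
ft_force: [0.5, -0.5, -0.6]
grip_width: 0.47
finger_force: 0.0
```

```bash
cat > q.py <<'E'
import sys
from go import *
# stand probes near given guesses, by scene depth; then move to target
i2,d2=cap('scene','ls.png'); ys,xs=np.mgrid[0:420,0:560]; ok=d2>0
P=bydepth('scene',np.c_[xs[ok],ys[ok]],d2[ok]); g=i2.max(2)[ok]
for q in ((.4204,-.2293),(.4465,-.2394)):
    m=(np.linalg.norm(P[:,:2]-q,axis=1)<.013)&(P[:,2]>.076)&(P[:,2]<.084)&(g<90); print(q,m.sum(),P[m].mean(0) if m.sum() else '')
for i in range(2): to(*map(float,sys.argv[1:])); cap('scene')
E
python3 q.py .4467 -.2389 .052 158.9
```

```text
(0.4204, -0.2293) 33 [ 0.4207 -0.229   0.0798]
(0.4465, -0.2394) 31 [ 0.4467 -0.2386  0.0805]
spin 0.000 then tx -0.046 ty 0.018 tz 4.054 | psi 158.92 pos [ 0.4455 -0.2389  0.1533] q6 -1.72 t 22.9 F [-0.1861  0.0924  0.4061] gw 0.470 ff 0.0
spin 0.001 then tx -0.040 ty 0.012 tz 4.059 | psi 158.95 pos [ 0.4456 -0.2388  0.1535] q6 -1.72 t 22.9 F [ 0.3027 -0.0462 -0.9378] gw 0.468 ff 0.0
```

Emit:
step_arm([
  {"gripper":40,"spin":0,"tx":-0.045,"ty":0.015,"tz":0.8},
  {"gripper":40,"spin":0,"tx":0,"ty":0,"tz":0.8},
  {"gripper":40,"spin":0,"tx":0,"ty":0,"tz":0.8},
  {"gripper":40,"spin":0,"tx":0,"ty":0,"tz":0.8},
  {"gripper":40,"spin":0,"tx":0,"ty":0,"tz":0.6},
  {"gripper":40,"spin":0,"tx":0,"ty":0,"tz":0.25},
  {"gripper":40,"spin":0,"tx":0,"ty":0,"tz":0},
  {"gripper":40,"spin":0,"tx":0,"ty":0,"tz":0},
])

```text
time_s: 23.67
position: [0.447, -0.2393, 0.0527]
tcp_rot: [-0.0, 0.183, 0.983, 0.0]
ft_force: [-0.4, 0.2, 1.4]
grip_width: 0.469
finger_force: 0.0
```

Emit:
step_arm([
  {"gripper":32,"spin":0,"tx":0,"ty":0,"tz":0},
  {"gripper":22,"spin":0,"tx":0,"ty":0,"tz":0},
  {"gripper":17,"spin":0,"tx":0,"ty":0,"tz":0},
  {"gripper":14,"spin":0,"tx":0,"ty":0,"tz":0},
  {"gripper":11,"spin":0,"tx":0,"ty":0,"tz":0},
  {"gripper":8,"spin":0,"tx":0,"ty":0,"tz":0},
  {"gripper":5,"spin":0,"tx":0,"ty":0,"tz":0},
  {"gripper":5,"spin":0,"tx":0,"ty":0,"tz":0},
])

```text
time_s: 24.33
position: [0.4472, -0.2399, 0.0534]
tcp_rot: [0.001, 0.183, 0.983, -0.0]
ft_force: [0.5, 0.9, 5.6]
grip_width: 0.138
finger_force: 58.4
```

Emit:
step_arm([
  {"gripper":5,"spin":0,"tx":0,"ty":0,"tz":-0.1},
  {"gripper":5,"spin":0,"tx":0,"ty":0,"tz":-0.2},
  {"gripper":5,"spin":0,"tx":0,"ty":0,"tz":-0.3},
  {"gripper":5,"spin":0,"tx":0,"ty":0,"tz":-0.4},
  {"gripper":5,"spin":0,"tx":0,"ty":0,"tz":-0.6},
  {"gripper":5,"spin":0,"tx":0,"ty":0,"tz":-0.8},
  {"gripper":5,"spin":0,"tx":0,"ty":0,"tz":-0.8},
  {"gripper":5,"spin":0,"tx":0,"ty":0,"tz":-0.8},
  {"gripper":5,"spin":0,"tx":0,"ty":0,"tz":0},
  {"gripper":5,"spin":0,"tx":0,"ty":0,"tz":0},
])

```text
time_s: 25.17
position: [0.4475, -0.2401, 0.1542]
tcp_rot: [0.002, 0.183, 0.983, -0.001]
ft_force: [0.2, -0.5, -0.6]
grip_width: 0.143
finger_force: 58.4
```

```bash
python3 q.py .5871 .0247 .15 84.5
```

```text
(0.4204, -0.2293) 33 [ 0.421  -0.2288  0.0804]
(0.4465, -0.2394) 0 
spin 1.240 then tx 11.065 ty 4.575 tz 0.124 | psi 158.91 pos [ 0.4467 -0.2397  0.1531] q6 -1.72 t 25.2 F [-0.3771 -0.0096 -0.5633] gw 0.140 ff 58.4
spin 1.240 then tx 11.057 ty 4.595 tz 0.094 | psi 158.91 pos [ 0.4463 -0.2394  0.1523] q6 -1.72 t 25.3 F [ 0.2995  1.114  -0.3031] gw 0.140 ff 58.4
```

Emit:
step_arm([
  {"gripper":5,"spin":0.1127,"tx":0,"ty":0,"tz":0},
  {"gripper":5,"spin":0.1127,"tx":0,"ty":0,"tz":0},
  {"gripper":5,"spin":0.1127,"tx":0,"ty":0,"tz":0},
  {"gripper":5,"spin":0.1127,"tx":0,"ty":0,"tz":0},
  {"gripper":5,"spin":0.1127,"tx":0,"ty":0,"tz":0},
  {"gripper":5,"spin":0.1127,"tx":0,"ty":0,"tz":0},
  {"gripper":5,"spin":0.1127,"tx":0,"ty":0,"tz":0},
  {"gripper":5,"spin":0.1127,"tx":0,"ty":0,"tz":0},
  {"gripper":5,"spin":0.1127,"tx":0,"ty":0,"tz":0},
  {"gripper":5,"spin":0.1127,"tx":0,"ty":0,"tz":0},
])

```text
time_s: 26.15
position: [0.446, -0.2392, 0.1513]
tcp_rot: [-0.001, 0.701, 0.713, -0.0]
ft_force: [0.8, -0.2, 0.9]
grip_width: 0.142
finger_force: 58.4
```

Emit:
step_arm([
  {"gripper":5,"spin":0.1127,"tx":0,"ty":0,"tz":0},
  {"gripper":5,"spin":0,"tx":0.921,"ty":0.381,"tz":0},
  {"gripper":5,"spin":0,"tx":0.921,"ty":0.381,"tz":0},
  {"gripper":5,"spin":0,"tx":0.921,"ty":0.381,"tz":0},
  {"gripper":5,"spin":0,"tx":0.921,"ty":0.381,"tz":0},
  {"gripper":5,"spin":0,"tx":0.921,"ty":0.381,"tz":0},
  {"gripper":5,"spin":0,"tx":0.921,"ty":0.381,"tz":0},
  {"gripper":5,"spin":0,"tx":0.921,"ty":0.381,"tz":0},
  {"gripper":5,"spin":0,"tx":0.921,"ty":0.381,"tz":0},
  {"gripper":5,"spin":0,"tx":0.921,"ty":0.381,"tz":0},
])

```text
time_s: 26.98
position: [0.5514, -0.0403, 0.1512]
tcp_rot: [-0.001, 0.74, 0.673, -0.001]
ft_force: [0.7, 0.0, -0.4]
grip_width: 0.138
finger_force: 58.4
```

Emit:
step_arm([
  {"gripper":5,"spin":0,"tx":0.921,"ty":0.381,"tz":0},
  {"gripper":5,"spin":0,"tx":0.921,"ty":0.381,"tz":0},
  {"gripper":5,"spin":0,"tx":0.921,"ty":0.381,"tz":0},
  {"gripper":5,"spin":0,"tx":0,"ty":0,"tz":0.7},
  {"gripper":5,"spin":0,"tx":0,"ty":0,"tz":0.6},
  {"gripper":5,"spin":0,"tx":0,"ty":0,"tz":0.5},
  {"gripper":5,"spin":0,"tx":0,"ty":0,"tz":0.4},
  {"gripper":5,"spin":0,"tx":0,"ty":0,"tz":0},
  {"gripper":5,"spin":0,"tx":0,"ty":0,"tz":0},
])

```text
time_s: 27.73
position: [0.5862, 0.0241, 0.0967]
tcp_rot: [-0.001, 0.74, 0.672, -0.001]
ft_force: [-0.3, 0.7, -0.8]
grip_width: 0.144
finger_force: 58.5
```

```bash
python3 q.py .5868 .0247 .083 84.5
python3 - <<'E'
from h import *
# brass blob (pin) in scene
im=cv2.imread('pics/ls.png').astype(int); a=im[205:275,215:315]; m=(a[:,:,2]-a[:,:,0]>25); ys,xs=np.nonzero(m); print(len(xs),xs.mean()+215,ys.mean()+205)
im=cv2.imread('pics/s5f.png').astype(int); a=im[205:275,215:315]; m=(a[:,:,2]-a[:,:,0]>25); ys,xs=np.nonzero(m); print(len(xs),xs.mean()+215,ys.mean()+205)
print(proj('scene',[[.5898,.0526,.072],[.5868,.0247,.072]]))
E
```

```text
(0.4204, -0.2293) 25 [ 0.4218 -0.2286  0.0796]
(0.4465, -0.2394) 0 
spin -0.000 then tx 0.021 ty -0.005 tz 0.579 | psi 84.50 pos [0.5869 0.0242 0.0975] q6 0.12 t 27.8 F [-0.2003  0.4134  1.0838] gw 0.137 ff 58.5
spin -0.000 then tx 0.019 ty -0.020 tz 0.6 | psi 84.50 pos [0.5873 0.0242 0.098 ] q6 0.12 t 27.8 F [ 0.0247  1.0668 -0.3407] gw 0.141 ff 58.5
6 249.16666666666666 233.83333333333334
5 258.6 229.2
[[258.15321595 229.30274843]
 [248.42420168 234.36113516]]
```

Emit:
step_arm([
  {"gripper":5,"spin":0,"tx":0.02,"ty":-0.01,"tz":0.25},
  {"gripper":5,"spin":0,"tx":0,"ty":0,"tz":0.1},
  {"gripper":5,"spin":0,"tx":0,"ty":0,"tz":0.1},
  {"gripper":5,"spin":0,"tx":0,"ty":0,"tz":0.1},
  {"gripper":5,"spin":0,"tx":0,"ty":0,"tz":0},
  {"gripper":5,"spin":0,"tx":0,"ty":0,"tz":0},
])

```text
time_s: 28.38
position: [0.5862, 0.0246, 0.0834]
tcp_rot: [-0.0, 0.74, 0.673, -0.001]
ft_force: [-0.6, -3.4, -1.1]
grip_width: 0.139
finger_force: 58.4
```

Emit:
step_arm([
  {"gripper":5,"spin":0,"tx":0,"ty":0,"tz":0.15},
  {"gripper":5,"spin":0,"tx":0,"ty":0,"tz":0.15},
  {"gripper":5,"spin":0,"tx":0,"ty":0,"tz":0.1},
  {"gripper":5,"spin":0,"tx":0,"ty":0,"tz":0.1},
  {"gripper":5,"spin":0,"tx":0,"ty":0,"tz":0.1},
  {"gripper":5,"spin":0,"tx":0,"ty":0,"tz":0.05},
  {"gripper":5,"spin":0,"tx":0,"ty":0,"tz":0},
  {"gripper":5,"spin":0,"tx":0,"ty":0,"tz":0},
])

```text
time_s: 29.05
position: [0.5868, 0.0243, 0.0675]
tcp_rot: [0.0, 0.74, 0.673, -0.0]
ft_force: [-0.1, -6.3, 0.9]
grip_width: 0.14
finger_force: 58.9
```

Emit:
step_arm([
  {"gripper":5,"spin":0,"tx":0,"ty":0,"tz":0.04},
  {"gripper":5,"spin":0,"tx":0,"ty":0,"tz":0.03},
  {"gripper":5,"spin":0,"tx":0,"ty":0,"tz":0},
  {"gripper":5,"spin":0,"tx":0,"ty":0,"tz":0},
])

```text
time_s: 29.38
position: [0.5869, 0.0243, 0.0673]
tcp_rot: [0.001, 0.74, 0.673, -0.0]
ft_force: [-5.8, -6.6, 16.2]
grip_width: 0.145
finger_force: 60.5
```

Seated. I'll release it and go for the last probe.

Emit:
step_arm([
  {"gripper":40,"spin":0,"tx":0,"ty":0,"tz":0},
  {"gripper":40,"spin":0,"tx":0,"ty":0,"tz":0},
  {"gripper":40,"spin":0,"tx":0,"ty":0,"tz":0},
  {"gripper":40,"spin":0,"tx":0,"ty":0,"tz":-0.5},
  {"gripper":40,"spin":0,"tx":0,"ty":0,"tz":-1},
  {"gripper":40,"spin":0,"tx":0,"ty":0,"tz":-1},
  {"gripper":40,"spin":0,"tx":0,"ty":0,"tz":-1},
  {"gripper":40,"spin":0,"tx":0,"ty":0,"tz":0},
])

```text
time_s: 30.05
position: [0.5898, 0.0254, 0.1588]
tcp_rot: [0.003, 0.74, 0.673, 0.003]
ft_force: [1.0, 0.2, 1.1]
grip_width: 0.472
finger_force: 0.0
```

```bash
sed -i 's/h=np.array(\[.59,.0526\]);/for h in (np.array([.59,.0526]),np.array([.587,.0243])):/; s/dd\*-1\*.028/dd*-2*.028/' p.py; python3 p.py
```

```text
(array([ 0.4716, -0.25  ,  0.042 ]), array([ 0.9331, -0.3597,  0.    ]), [np.float64(0.14112265955111786), np.float64(0.03864287047653884)])
-2 [ 0.4204 -0.2293  0.042 ] 24 [ 0.4213 -0.2292  0.08  ]
-1 [ 0.4465 -0.2394  0.042 ] 0 
0 [ 0.4726 -0.2495  0.042 ] 0 
1 [ 0.4988 -0.2595  0.042 ] 0 
2 [ 0.5249 -0.2696  0.042 ] 0 
seated top z 0.09523992718171988 66
seated top z 0.09573207837777094 68
spin -1.239 then tx 2.571 ty -11.905 tz 0.197 | psi 84.53 pos [0.5875 0.0252 0.1549] q6 0.12 t 30.1 F [-0.1028 -0.6554  0.0238] gw 0.469 ff 0.0
```

Emit:
step_arm([
  {"gripper":40,"spin":-0.1127,"tx":0,"ty":0,"tz":0},
  {"gripper":40,"spin":-0.1127,"tx":0,"ty":0,"tz":0},
  {"gripper":40,"spin":-0.1127,"tx":0,"ty":0,"tz":0},
  {"gripper":40,"spin":-0.1127,"tx":0,"ty":0,"tz":0},
  {"gripper":40,"spin":-0.1127,"tx":0,"ty":0,"tz":0},
  {"gripper":40,"spin":-0.1127,"tx":0,"ty":0,"tz":0},
  {"gripper":40,"spin":-0.1127,"tx":0,"ty":0,"tz":0},
  {"gripper":40,"spin":-0.1127,"tx":0,"ty":0,"tz":0},
  {"gripper":40,"spin":-0.1127,"tx":0,"ty":0,"tz":0},
  {"gripper":40,"spin":-0.1127,"tx":0,"ty":0,"tz":0},
])

```text
time_s: 30.98
position: [0.5857, 0.0251, 0.152]
tcp_rot: [-0.001, 0.238, 0.971, -0.0]
ft_force: [0.3, -0.4, 0.9]
grip_width: 0.473
finger_force: 0.0
```

Emit:
step_arm([
  {"gripper":40,"spin":-0.1127,"tx":0,"ty":0,"tz":0},
  {"gripper":40,"spin":0,"tx":0.198,"ty":-0.916,"tz":0},
  {"gripper":40,"spin":0,"tx":0.198,"ty":-0.916,"tz":0},
  {"gripper":40,"spin":0,"tx":0.198,"ty":-0.916,"tz":0},
  {"gripper":40,"spin":0,"tx":0.198,"ty":-0.916,"tz":0},
  {"gripper":40,"spin":0,"tx":0.198,"ty":-0.916,"tz":0},
  {"gripper":40,"spin":0,"tx":0.198,"ty":-0.916,"tz":0},
  {"gripper":40,"spin":0,"tx":0.198,"ty":-0.916,"tz":0},
  {"gripper":40,"spin":0,"tx":0.198,"ty":-0.916,"tz":0},
  {"gripper":40,"spin":0,"tx":0.198,"ty":-0.916,"tz":0},
])

```text
time_s: 31.82
position: [0.4694, -0.1517, 0.1523]
tcp_rot: [-0.001, 0.183, 0.983, 0.0]
ft_force: [1.4, -0.5, -0.2]
grip_width: 0.468
finger_force: 0.0
```

Emit:
step_arm([
  {"gripper":40,"spin":0,"tx":0.198,"ty":-0.916,"tz":0},
  {"gripper":40,"spin":0,"tx":0.198,"ty":-0.916,"tz":0},
  {"gripper":40,"spin":0,"tx":0.198,"ty":-0.916,"tz":0},
  {"gripper":40,"spin":0,"tx":0.198,"ty":-0.916,"tz":0},
  {"gripper":40,"spin":0,"tx":0,"ty":0,"tz":0},
  {"gripper":40,"spin":0,"tx":0,"ty":0,"tz":0},
  {"gripper":40,"spin":0,"tx":0,"ty":0,"tz":0},
])

```text
time_s: 32.4
position: [0.4193, -0.2291, 0.1528]
tcp_rot: [-0.001, 0.183, 0.983, 0.0]
ft_force: [0.5, 0.7, 1.1]
grip_width: 0.469
finger_force: 0.0
```

```bash
python3 q.py .4207 -.2291 .052 158.9
```

```text
(0.4204, -0.2293) 28 [ 0.4203 -0.2289  0.0801]
(0.4465, -0.2394) 0 
spin 0.000 then tx -0.045 ty 0.009 tz 4.036 | psi 158.92 pos [ 0.4196 -0.2289  0.1529] q6 -1.73 t 32.5 F [-0.0581 -0.639   0.7476] gw 0.471 ff 0.0
spin 0.001 then tx -0.040 ty 0.002 tz 4.039 | psi 158.96 pos [ 0.4197 -0.2288  0.153 ] q6 -1.73 t 32.5 F [-0.5227  0.8064 -0.4463] gw 0.467 ff 0.0
```

Emit:
step_arm([
  {"gripper":40,"spin":0,"tx":-0.04,"ty":0.005,"tz":0.8},
  {"gripper":40,"spin":0,"tx":0,"ty":0,"tz":0.8},
  {"gripper":40,"spin":0,"tx":0,"ty":0,"tz":0.8},
  {"gripper":40,"spin":0,"tx":0,"ty":0,"tz":0.8},
  {"gripper":40,"spin":0,"tx":0,"ty":0,"tz":0.6},
  {"gripper":40,"spin":0,"tx":0,"ty":0,"tz":0.25},
  {"gripper":40,"spin":0,"tx":0,"ty":0,"tz":0},
  {"gripper":40,"spin":0,"tx":0,"ty":0,"tz":0},
])

```text
time_s: 33.22
position: [0.4208, -0.2295, 0.0522]
tcp_rot: [-0.0, 0.183, 0.983, 0.0]
ft_force: [0.0, 0.4, -0.6]
grip_width: 0.465
finger_force: 0.0
```

Emit:
step_arm([
  {"gripper":32,"spin":0,"tx":0,"ty":0,"tz":0},
  {"gripper":22,"spin":0,"tx":0,"ty":0,"tz":0},
  {"gripper":17,"spin":0,"tx":0,"ty":0,"tz":0},
  {"gripper":14,"spin":0,"tx":0,"ty":0,"tz":0},
  {"gripper":11,"spin":0,"tx":0,"ty":0,"tz":0},
  {"gripper":8,"spin":0,"tx":0,"ty":0,"tz":0},
  {"gripper":5,"spin":0,"tx":0,"ty":0,"tz":0},
  {"gripper":5,"spin":0,"tx":0,"ty":0,"tz":0},
])

```text
time_s: 33.88
position: [0.4208, -0.2301, 0.0529]
tcp_rot: [0.001, 0.183, 0.983, -0.0]
ft_force: [-1.3, 1.1, 6.5]
grip_width: 0.142
finger_force: 58.4
```

Emit:
step_arm([
  {"gripper":5,"spin":0,"tx":0,"ty":0,"tz":-0.1},
  {"gripper":5,"spin":0,"tx":0,"ty":0,"tz":-0.2},
  {"gripper":5,"spin":0,"tx":0,"ty":0,"tz":-0.3},
  {"gripper":5,"spin":0,"tx":0,"ty":0,"tz":-0.4},
  {"gripper":5,"spin":0,"tx":0,"ty":0,"tz":-0.6},
  {"gripper":5,"spin":0,"tx":0,"ty":0,"tz":-0.8},
  {"gripper":5,"spin":0,"tx":0,"ty":0,"tz":-0.8},
  {"gripper":5,"spin":0,"tx":0,"ty":0,"tz":-0.8},
  {"gripper":5,"spin":0,"tx":0,"ty":0,"tz":0},
  {"gripper":5,"spin":0,"tx":0,"ty":0,"tz":0},
])

```text
time_s: 34.72
position: [0.4212, -0.2303, 0.1537]
tcp_rot: [0.002, 0.183, 0.983, -0.001]
ft_force: [-0.8, 0.0, -0.7]
grip_width: 0.144
finger_force: 58.4
```

```bash
python3 q.py .5841 -.0035 .15 84.5
```

```text
(0.4204, -0.2293) 0 
(0.4465, -0.2394) 0 
spin 1.240 then tx 9.640 ty 5.646 tz 0.104 | psi 158.91 pos [ 0.4205 -0.2299  0.1526] q6 -1.73 t 34.8 F [-0.6425 -0.4756 -1.7413] gw 0.143 ff 58.4
spin 1.240 then tx 9.633 ty 5.665 tz 0.076 | psi 158.91 pos [ 0.42   -0.2296  0.1519] q6 -1.73 t 34.8 F [ 0.4434  1.0058 -0.569 ] gw 0.140 ff 58.4
```

Emit:
step_arm([
  {"gripper":5,"spin":0.1127,"tx":0,"ty":0,"tz":0},
  {"gripper":5,"spin":0.1127,"tx":0,"ty":0,"tz":0},
  {"gripper":5,"spin":0.1127,"tx":0,"ty":0,"tz":0},
  {"gripper":5,"spin":0.1127,"tx":0,"ty":0,"tz":0},
  {"gripper":5,"spin":0.1127,"tx":0,"ty":0,"tz":0},
  {"gripper":5,"spin":0.1127,"tx":0,"ty":0,"tz":0},
  {"gripper":5,"spin":0.1127,"tx":0,"ty":0,"tz":0},
  {"gripper":5,"spin":0.1127,"tx":0,"ty":0,"tz":0},
  {"gripper":5,"spin":0.1127,"tx":0,"ty":0,"tz":0},
  {"gripper":5,"spin":0.1127,"tx":0,"ty":0,"tz":0},
])

```text
time_s: 35.7
position: [0.4197, -0.2294, 0.1509]
tcp_rot: [-0.001, 0.701, 0.713, -0.0]
ft_force: [0.5, -0.3, -0.1]
grip_width: 0.143
finger_force: 58.4
```

Emit:
step_arm([
  {"gripper":5,"spin":0.1127,"tx":0,"ty":0,"tz":0},
  {"gripper":5,"spin":0,"tx":0.875,"ty":0.5145,"tz":0},
  {"gripper":5,"spin":0,"tx":0.875,"ty":0.5145,"tz":0},
  {"gripper":5,"spin":0,"tx":0.875,"ty":0.5145,"tz":0},
  {"gripper":5,"spin":0,"tx":0.875,"ty":0.5145,"tz":0},
  {"gripper":5,"spin":0,"tx":0.875,"ty":0.5145,"tz":0},
  {"gripper":5,"spin":0,"tx":0.875,"ty":0.5145,"tz":0},
  {"gripper":5,"spin":0,"tx":0.875,"ty":0.5145,"tz":0},
  {"gripper":5,"spin":0,"tx":0.875,"ty":0.5145,"tz":0},
  {"gripper":5,"spin":0,"tx":0.875,"ty":0.5145,"tz":0},
])

```text
time_s: 36.53
position: [0.5542, -0.0437, 0.1507]
tcp_rot: [-0.001, 0.74, 0.673, -0.001]
ft_force: [-0.1, -1.0, 0.2]
grip_width: 0.137
finger_force: 58.4
```

Emit:
step_arm([
  {"gripper":5,"spin":0,"tx":0.875,"ty":0.5145,"tz":0},
  {"gripper":5,"spin":0,"tx":0.875,"ty":0.5145,"tz":0},
  {"gripper":5,"spin":0,"tx":0,"ty":0,"tz":0.7},
  {"gripper":5,"spin":0,"tx":0,"ty":0,"tz":0.6},
  {"gripper":5,"spin":0,"tx":0,"ty":0,"tz":0.5},
  {"gripper":5,"spin":0,"tx":0,"ty":0,"tz":0.4},
  {"gripper":5,"spin":0,"tx":0,"ty":0,"tz":0},
  {"gripper":5,"spin":0,"tx":0,"ty":0,"tz":0},
  {"gripper":5,"spin":0,"tx":0,"ty":0,"tz":0},
])

```text
time_s: 37.28
position: [0.5845, -0.0041, 0.0974]
tcp_rot: [0.0, 0.74, 0.672, 0.0]
ft_force: [-0.3, 0.4, 0.3]
grip_width: 0.143
finger_force: 58.5
```

```bash
python3 q.py .5841 -.0037 .083 84.5
python3 - <<'E'
from h import *
im=cv2.imread('pics/ls.png').astype(int); a=im[205:275,215:315]; m=(a[:,:,2]-a[:,:,0]>25); ys,xs=np.nonzero(m); print(len(xs),xs.mean()+215,ys.mean()+205)
print(proj('scene',[[.5841,-.0037,.072]]))
E
```

```text
(0.4204, -0.2293) 0 
(0.4465, -0.2394) 0 
spin -0.000 then tx 0.013 ty -0.028 tz 0.59 | psi 84.50 pos [ 0.5848 -0.0041  0.0977] q6 0.07 t 37.3 F [ 0.3412 -0.4084 -0.7411] gw 0.140 ff 58.5
spin 0.000 then tx 0.012 ty -0.031 tz 0.595 | psi 84.50 pos [ 0.5848 -0.0041  0.0979] q6 0.07 t 37.4 F [ 0.9205 -0.1347 -0.2052] gw 0.138 ff 58.5
5 239.6 238.8
[[238.38511082 239.70745463]]
```

Emit:
step_arm([
  {"gripper":5,"spin":0,"tx":0,"ty":-0.03,"tz":0.25},
  {"gripper":5,"spin":0,"tx":0,"ty":0,"tz":0.1},
  {"gripper":5,"spin":0,"tx":0,"ty":0,"tz":0.1},
  {"gripper":5,"spin":0,"tx":0,"ty":0,"tz":0.1},
  {"gripper":5,"spin":0,"tx":0,"ty":0,"tz":0},
  {"gripper":5,"spin":0,"tx":0,"ty":0,"tz":0},
])

```text
time_s: 37.93
position: [0.5833, -0.0038, 0.083]
tcp_rot: [-0.0, 0.74, 0.673, -0.0]
ft_force: [-0.9, -0.6, -0.6]
grip_width: 0.136
finger_force: 58.4
```

Emit:
step_arm([
  {"gripper":5,"spin":0,"tx":0,"ty":0,"tz":0.15},
  {"gripper":5,"spin":0,"tx":0,"ty":0,"tz":0.15},
  {"gripper":5,"spin":0,"tx":0,"ty":0,"tz":0.1},
  {"gripper":5,"spin":0,"tx":0,"ty":0,"tz":0.1},
  {"gripper":5,"spin":0,"tx":0,"ty":0,"tz":0.1},
  {"gripper":5,"spin":0,"tx":0,"ty":0,"tz":0.05},
  {"gripper":5,"spin":0,"tx":0,"ty":0,"tz":0},
  {"gripper":5,"spin":0,"tx":0,"ty":0,"tz":0},
])

```text
time_s: 38.6
position: [0.5834, -0.0039, 0.067]
tcp_rot: [-0.0, 0.74, 0.673, -0.0]
ft_force: [-0.5, -3.2, 0.4]
grip_width: 0.14
finger_force: 58.7
```

Emit:
step_arm([
  {"gripper":5,"spin":0,"tx":0,"ty":0,"tz":0.04},
  {"gripper":5,"spin":0,"tx":0,"ty":0,"tz":0.03},
  {"gripper":5,"spin":0,"tx":0,"ty":0,"tz":0},
  {"gripper":5,"spin":0,"tx":0,"ty":0,"tz":0},
])

```text
time_s: 38.93
position: [0.5835, -0.0039, 0.0668]
tcp_rot: [0.0, 0.74, 0.673, -0.0]
ft_force: [-6.0, -2.4, 16.2]
grip_width: 0.141
finger_force: 60.3
```

Emit:
step_arm([
  {"gripper":40,"spin":0,"tx":0,"ty":0,"tz":0},
  {"gripper":40,"spin":0,"tx":0,"ty":0,"tz":0},
  {"gripper":40,"spin":0,"tx":0,"ty":0,"tz":0},
  {"gripper":40,"spin":0,"tx":0,"ty":0,"tz":-0.5},
  {"gripper":40,"spin":0,"tx":0,"ty":0,"tz":-1},
  {"gripper":40,"spin":0,"tx":0,"ty":0,"tz":-1},
  {"gripper":40,"spin":0,"tx":0,"ty":0,"tz":-1},
  {"gripper":40,"spin":0,"tx":0,"ty":0,"tz":-1},
  {"gripper":40,"spin":0,"tx":0,"ty":0,"tz":-1},
  {"gripper":40,"spin":0,"tx":0,"ty":0,"tz":0},
])

```text
time_s: 39.77
position: [0.5865, -0.0037, 0.2087]
tcp_rot: [0.003, 0.74, 0.673, 0.003]
ft_force: [0.6, 0.2, 0.9]
grip_width: 0.465
finger_force: 0.0
```

Run:
```python
from go import *
i2,d2=cap('scene','ls.png'); ys,xs=np.mgrid[0:420,0:560]; ok=d2>0
P=bydepth('scene',np.c_[xs[ok],ys[ok]],d2[ok])
for h in ((.59,.0526),(.587,.0243),(.5835,-.004)):
    m=(np.linalg.norm(P[:,:2]-h,axis=1)<.012)&(P[:,2]>.07)&(P[:,2]<.12); print(np.sort(P[m][:,2])[-25:].mean(),m.sum(),P[m][P[m][:,2]>.09].mean(0))
h=np.array([.602,.1873]); m=(np.linalg.norm(P[:,:2]-h,axis=1)<.045)&(P[:,2]>.142)&(P[:,2]<.158); Q=P[m]; print(m.sum(),Q.mean(0),cv2.fitLine(Q[:,:2].astype(np.float32),cv2.DIST_L2,0,.01,.01).ravel())
to(.602,.1873,.18,165.3)
```

```text
0.09495701878598972 67 [0.5908 0.0524 0.0943]
0.09443091678737421 69 [0.5877 0.0252 0.0936]
0.09503104512967991 70 [ 0.5842 -0.0019  0.0944]
133 [0.6053 0.1827 0.1492] [ 0.9687 -0.2484  0.6053  0.1827]
spin -1.346 then tx 1.298 ty 7.558 tz 1.057 | psi 84.53 pos [ 0.5854 -0.0037  0.2064] q6 0.07 t 39.8 F [0.6671 0.309  0.0725] gw 0.467 ff 0.0
```

All three probes are seated (tops about 94–95 mm). Back to the handle.

Emit:
step_arm([
  {"gripper":40,"spin":-0.1122,"tx":0,"ty":0,"tz":0},
  {"gripper":40,"spin":-0.1122,"tx":0,"ty":0,"tz":0},
  {"gripper":40,"spin":-0.1122,"tx":0,"ty":0,"tz":0},
  {"gripper":40,"spin":-0.1122,"tx":0,"ty":0,"tz":0},
  {"gripper":40,"spin":-0.1122,"tx":0,"ty":0,"tz":0},
  {"gripper":40,"spin":-0.1122,"tx":0,"ty":0,"tz":0},
  {"gripper":40,"spin":-0.1122,"tx":0,"ty":0,"tz":0},
  {"gripper":40,"spin":-0.1122,"tx":0,"ty":0,"tz":0},
  {"gripper":40,"spin":-0.1122,"tx":0,"ty":0,"tz":0},
  {"gripper":40,"spin":-0.1122,"tx":0,"ty":0,"tz":0},
])

```text
time_s: 40.65
position: [0.5827, -0.0036, 0.2019]
tcp_rot: [-0.001, 0.24, 0.971, -0.0]
ft_force: [-0.4, 0.4, -0.8]
grip_width: 0.47
finger_force: 0.0
```

Emit:
step_arm([
  {"gripper":40,"spin":-0.1122,"tx":0,"ty":0,"tz":0},
  {"gripper":40,"spin":-0.1122,"tx":0,"ty":0,"tz":0},
  {"gripper":40,"spin":0,"tx":0.162,"ty":0.945,"tz":0},
  {"gripper":40,"spin":0,"tx":0.162,"ty":0.945,"tz":0},
  {"gripper":40,"spin":0,"tx":0.162,"ty":0.945,"tz":0},
  {"gripper":40,"spin":0,"tx":0.162,"ty":0.945,"tz":0},
  {"gripper":40,"spin":0,"tx":0.162,"ty":0.945,"tz":0},
  {"gripper":40,"spin":0,"tx":0.162,"ty":0.945,"tz":0},
  {"gripper":40,"spin":0,"tx":0.162,"ty":0.945,"tz":0},
  {"gripper":40,"spin":0,"tx":0.162,"ty":0.945,"tz":0},
])

```text
time_s: 41.48
position: [0.5993, 0.1884, 0.2019]
tcp_rot: [-0.001, 0.128, 0.992, -0.0]
ft_force: [-0.6, -1.2, 0.3]
grip_width: 0.47
finger_force: 0.0
```

Emit:
step_arm([
  {"gripper":40,"spin":0,"tx":0,"ty":0,"tz":0},
  {"gripper":40,"spin":0,"tx":0,"ty":0,"tz":0},
  {"gripper":40,"spin":0,"tx":0,"ty":0,"tz":0},
])

```text
time_s: 41.73
position: [0.5994, 0.1869, 0.202]
tcp_rot: [-0.001, 0.128, 0.992, -0.0]
ft_force: [0.5, -0.2, 0.9]
grip_width: 0.467
finger_force: 0.0
```

```bash
python3 go.py .602 .1873 .136 165.3
```

```text
spin 0.001 then tx -0.097 ty 0.043 tz 2.641 | psi 165.34 pos [0.5994 0.1869 0.202 ] q6 -1.03 t 41.7 F [ 0.5336 -0.199   0.9143] gw 0.467 ff 0.0
```

Emit:
step_arm([
  {"gripper":40,"spin":0,"tx":-0.09,"ty":0.03,"tz":0.9},
  {"gripper":40,"spin":0,"tx":0,"ty":0,"tz":0.9},
  {"gripper":40,"spin":0,"tx":0,"ty":0,"tz":0.6},
  {"gripper":40,"spin":0,"tx":0,"ty":0,"tz":0.24},
  {"gripper":40,"spin":0,"tx":0,"ty":0,"tz":0},
  {"gripper":30,"spin":0,"tx":0,"ty":0,"tz":0},
  {"gripper":20,"spin":0,"tx":0,"ty":0,"tz":0},
  {"gripper":12,"spin":0,"tx":0,"ty":0,"tz":0},
  {"gripper":5,"spin":0,"tx":0,"ty":0,"tz":0},
  {"gripper":5,"spin":0,"tx":0,"ty":0,"tz":0},
])

```text
time_s: 42.57
position: [0.6031, 0.1865, 0.1382]
tcp_rot: [0.001, 0.128, 0.992, -0.0]
ft_force: [-0.5, -5.1, 2.5]
grip_width: 0.128
finger_force: 60.8
```

```bash
python3 go.py .5845 .0078 .136 165.3
```

```text
spin 0.000 then tx -1.096 ty -7.103 tz 0.087 | psi 165.30 pos [0.6031 0.1865 0.1382] q6 -1.03 t 42.6 F [-0.5053 -5.0845  2.5169] gw 0.128 ff 60.8
```

Emit:
step_arm([
  {"gripper":5,"spin":0,"tx":-0.04,"ty":-0.25,"tz":0},
  {"gripper":5,"spin":0,"tx":-0.085,"ty":-0.53,"tz":0},
  {"gripper":5,"spin":0,"tx":-0.085,"ty":-0.53,"tz":0},
  {"gripper":5,"spin":0,"tx":-0.085,"ty":-0.53,"tz":0},
  {"gripper":5,"spin":0,"tx":-0.085,"ty":-0.53,"tz":0},
  {"gripper":5,"spin":0,"tx":-0.085,"ty":-0.53,"tz":0},
  {"gripper":5,"spin":0,"tx":-0.085,"ty":-0.53,"tz":0},
  {"gripper":5,"spin":0,"tx":-0.085,"ty":-0.53,"tz":0},
  {"gripper":5,"spin":0,"tx":-0.085,"ty":-0.53,"tz":0},
  {"gripper":5,"spin":0,"tx":-0.085,"ty":-0.53,"tz":0},
])

```text
time_s: 43.4
position: [0.5904, 0.0595, 0.137]
tcp_rot: [0.001, 0.128, 0.992, 0.0]
ft_force: [2.7, 2.3, 3.6]
grip_width: 0.129
finger_force: 60.9
```

Emit:
step_arm([
  {"gripper":5,"spin":0,"tx":-0.085,"ty":-0.53,"tz":0},
  {"gripper":5,"spin":0,"tx":-0.085,"ty":-0.53,"tz":0},
  {"gripper":5,"spin":0,"tx":-0.085,"ty":-0.53,"tz":0},
  {"gripper":5,"spin":0,"tx":-0.06,"ty":-0.4,"tz":0},
  {"gripper":5,"spin":0,"tx":-0.02,"ty":-0.12,"tz":0},
  {"gripper":5,"spin":0,"tx":-0.02,"ty":-0.1,"tz":0},
  {"gripper":5,"spin":0,"tx":0,"ty":0,"tz":0},
  {"gripper":5,"spin":0,"tx":0,"ty":0,"tz":0},
])

```text
time_s: 44.07
position: [0.5852, 0.0068, 0.137]
tcp_rot: [0.0, 0.128, 0.992, 0.002]
ft_force: [4.9, 11.4, 2.8]
grip_width: 0.133
finger_force: 61.0
```

```bash
python3 go.py .5845 .0078 .136 165.3
```

```text
spin -0.001 then tx 0.037 ty 0.031 tz 0.041 | psi 165.26 pos [0.5852 0.0068 0.137 ] q6 -1.33 t 44.1 F [ 4.8587 11.4476  2.83  ] gw 0.133 ff 61.0
```

Emit:
step_arm([
  {"gripper":5,"spin":0.1125,"tx":0,"ty":0.02,"tz":0},
  {"gripper":5,"spin":0.1125,"tx":0,"ty":0,"tz":0},
  {"gripper":5,"spin":0.1125,"tx":0,"ty":0,"tz":0},
  {"gripper":5,"spin":0.1125,"tx":0,"ty":0,"tz":0},
  {"gripper":5,"spin":0.1125,"tx":0,"ty":0,"tz":0},
  {"gripper":5,"spin":0.1125,"tx":0,"ty":0,"tz":0},
  {"gripper":5,"spin":0.1125,"tx":0,"ty":0,"tz":0},
  {"gripper":5,"spin":0.1125,"tx":0,"ty":0,"tz":0},
  {"gripper":5,"spin":0.1125,"tx":0,"ty":0,"tz":0},
  {"gripper":5,"spin":0.1125,"tx":0,"ty":0,"tz":0},
])

```text
time_s: 44.9
position: [0.5844, 0.0061, 0.1366]
tcp_rot: [-0.001, 0.659, 0.752, -0.0]
ft_force: [2.2, 5.3, 2.6]
grip_width: 0.133
finger_force: 61.0
```

Emit:
step_arm([
  {"gripper":5,"spin":0.1125,"tx":0,"ty":0,"tz":0},
  {"gripper":5,"spin":0.1125,"tx":0,"ty":0,"tz":0},
  {"gripper":5,"spin":0.01,"tx":0,"ty":0,"tz":0},
  {"gripper":5,"spin":0,"tx":0,"ty":0,"tz":0},
])

```text
time_s: 45.23
position: [0.5841, 0.0061, 0.1365]
tcp_rot: [-0.001, 0.745, 0.667, -0.0]
ft_force: [1.9, 5.5, 2.2]
grip_width: 0.128
finger_force: 61.1
```

```bash
python3 go.py .5845 .0078 .136 84.4;python3 -c "
from cell import ctrl
print(ctrl.get_obs()['moment'])"
```

```text
spin -0.012 then tx 0.071 ty 0.010 tz 0.022 | psi 83.71 pos [0.5841 0.0061 0.1365] q6 0.10 t 45.2 F [1.9054 5.5181 2.2187] gw 0.128 ff 61.1
[ 0.80930624 -0.50265743  0.26026732]
```

Emit:
step_arm([
  {"gripper":40,"spin":-0.01,"tx":0,"ty":0,"tz":0},
  {"gripper":40,"spin":0,"tx":0,"ty":0,"tz":0},
  {"gripper":40,"spin":0,"tx":0,"ty":0,"tz":0},
  {"gripper":40,"spin":0,"tx":0.04,"ty":0,"tz":-0.5},
  {"gripper":40,"spin":0,"tx":0,"ty":0,"tz":-0.8},
  {"gripper":40,"spin":0,"tx":0,"ty":0,"tz":-0.5},
  {"gripper":0,"spin":0,"tx":0,"ty":0,"tz":0},
  {"gripper":0,"spin":0,"tx":0,"ty":0,"tz":0},
  {"gripper":0,"spin":0,"tx":0,"ty":0,"tz":0},
  {"gripper":0,"spin":0,"tx":0,"ty":0,"tz":0},
])

```text
time_s: 46.07
position: [0.5842, 0.0067, 0.181]
tcp_rot: [-0.0, 0.741, 0.671, -0.001]
ft_force: [-0.9, -0.3, -0.4]
grip_width: 0.0
finger_force: 0.0
```

```bash
python3 go.py .5845 .007 .152 84.4
```

```text
spin -0.001 then tx 0.013 ty 0.010 tz 1.162 | psi 84.31 pos [0.5842 0.0067 0.181 ] q6 0.09 t 46.1 F [-0.9248 -0.3141 -0.4474] gw 0.000 ff 0.0
```

Push the handle in: 0.181 → 0.132 is about 1.96 units.

Emit:
step_arm([
  {"gripper":0,"spin":0,"tx":0,"ty":0,"tz":0.8},
  {"gripper":0,"spin":0,"tx":0,"ty":0,"tz":0.35},
  {"gripper":0,"spin":0,"tx":0,"ty":0,"tz":0.2},
  {"gripper":0,"spin":0,"tx":0,"ty":0,"tz":0.2},
  {"gripper":0,"spin":0,"tx":0,"ty":0,"tz":0.2},
  {"gripper":0,"spin":0,"tx":0,"ty":0,"tz":0.1},
  {"gripper":0,"spin":0,"tx":0,"ty":0,"tz":0.1},
  {"gripper":0,"spin":0,"tx":0,"ty":0,"tz":0.04},
  {"gripper":0,"spin":0,"tx":0,"ty":0,"tz":0},
  {"gripper":0,"spin":0,"tx":0,"ty":0,"tz":0},
])

```text
time_s: 46.9
position: [0.5842, 0.0067, 0.1322]
tcp_rot: [-0.001, 0.741, 0.671, -0.001]
ft_force: [-3.3, -0.7, 5.0]
grip_width: -0.001
finger_force: 2.7
```

Emit:
step_arm([
  {"gripper":0,"spin":0,"tx":0,"ty":0,"tz":0.04},
  {"gripper":0,"spin":0,"tx":0,"ty":0,"tz":0.04},
  {"gripper":0,"spin":0,"tx":0,"ty":0,"tz":0},
  {"gripper":0,"spin":0,"tx":0,"ty":0,"tz":0},
])

```text
time_s: 47.23
position: [0.5843, 0.0067, 0.1309]
tcp_rot: [-0.0, 0.741, 0.671, -0.001]
ft_force: [-4.7, -1.0, 11.7]
grip_width: 0.001
finger_force: 5.5
```

Emit:
step_arm([
  {"gripper":0,"spin":0,"tx":0,"ty":0,"tz":0.04},
  {"gripper":0,"spin":0,"tx":0,"ty":0,"tz":0.03},
  {"gripper":0,"spin":0,"tx":0,"ty":0,"tz":0},
])

```text
time_s: 47.48
position: [0.5845, 0.0067, 0.1307]
tcp_rot: [-0.0, 0.741, 0.671, -0.0]
ft_force: [-9.8, 0.5, 23.4]
grip_width: -0.003
finger_force: 11.9
```

Emit:
step_arm([
  {"gripper":0,"spin":0,"tx":0,"ty":0,"tz":-0.3},
  {"gripper":0,"spin":0,"tx":0,"ty":0,"tz":-0.8},
  {"gripper":0,"spin":0,"tx":0,"ty":0,"tz":-1},
  {"gripper":0,"spin":0,"tx":0,"ty":0,"tz":-1},
  {"gripper":0,"spin":0,"tx":-1,"ty":-0.2,"tz":-1},
  {"gripper":0,"spin":0,"tx":-1,"ty":-0.2,"tz":0},
  {"gripper":0,"spin":0,"tx":-1,"ty":-0.2,"tz":0},
  {"gripper":0,"spin":0,"tx":-1,"ty":-0.2,"tz":0},
  {"gripper":0,"spin":0,"tx":-1,"ty":-0.2,"tz":0},
  {"gripper":0,"spin":0,"tx":-1,"ty":-0.2,"tz":0},
])

```text
time_s: 48.32
position: [0.5398, -0.1406, 0.2309]
tcp_rot: [0.0, 0.741, 0.671, 0.0]
ft_force: [0.2, -0.4, -0.1]
grip_width: -0.001
finger_force: 0.0
```

Emit:
step_arm([
  {"gripper":0,"spin":0,"tx":-1,"ty":-0.2,"tz":0},
  {"gripper":0,"spin":0,"tx":-1,"ty":-0.2,"tz":0},
  {"gripper":0,"spin":0,"tx":-1,"ty":-0.2,"tz":0},
  {"gripper":0,"spin":0,"tx":-1,"ty":-0.2,"tz":0},
  {"gripper":0,"spin":0,"tx":-1,"ty":-0.2,"tz":0},
  {"gripper":0,"spin":0,"tx":-1,"ty":-0.2,"tz":0},
  {"gripper":0,"spin":0,"tx":-1,"ty":-0.2,"tz":0},
  {"gripper":0,"spin":0,"tx":-1,"ty":-0.2,"tz":0},
  {"gripper":0,"spin":0,"tx":0,"ty":0,"tz":0},
])

```text
time_s: 49.07
position: [0.4796, -0.3384, 0.2309]
tcp_rot: [0.001, 0.742, 0.67, -0.0]
ft_force: [0.5, -1.0, -0.6]
grip_width: 0.001
finger_force: 0.0
```

Run:
```python
from go import *
i2,d2=cap('scene','fs.png'); t,dt=cap('top','ft.png')
ys,xs=np.mgrid[0:420,0:560]
for n,d in(('scene',d2),('top',dt)):
    ok=d>0; P=bydepth(n,np.c_[xs[ok],ys[ok]],d[ok])
    m=(np.linalg.norm(P[:,:2]-[.584,.007],axis=1)<.02)&(P[:,2]>.115)&(P[:,2]<.16); print(n,m.sum(),np.percentile(P[m][:,2],[50,90,99]))
g=t.max(2); m=np.zeros_like(g); m[183:208,298:352]=((g<90)[183:208,298:352])
n,l,st,ce=cv2.connectedComponentsWithStats(m.astype(np.uint8))
for i in range(1,n):
    if st[i,4]>20: print(st[i],cv2.minAreaRect(np.argwhere(l==i)[:,::-1].astype(np.float32)))
a=cv2.resize(t[150:285,215:450,::-1],None,fx=3.4,fy=3.4,interpolation=cv2.INTER_CUBIC); cv2.imwrite('pics/f.png',a)
```

```text
scene 188 [0.1315 0.1348 0.1367]
top 177 [0.1301 0.1344 0.1376]
[316 191  31  13 273] ((330.99505615234375, 197.04949951171875), (29.851116180419922, 11.044912338256836), 5.710593223571777)
[304 192   7   6  36] ((307.0, 194.5), (5.0, 6.0), 90.0)
```

View pics/f.png

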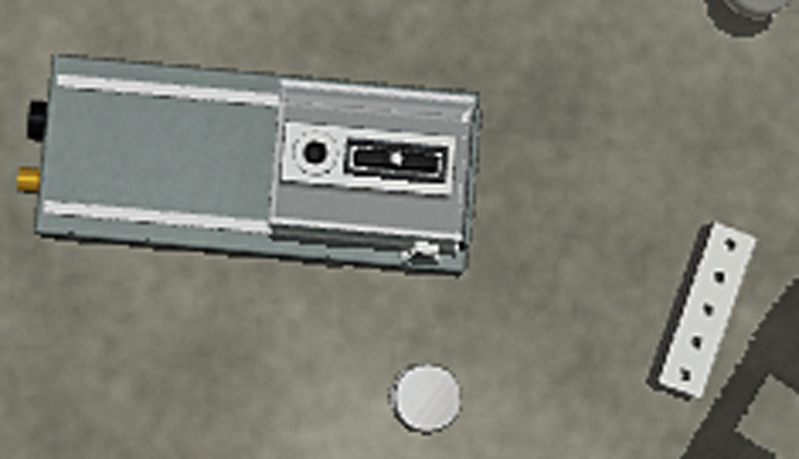

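The hood is shut, with the bar flush in its frame at (397,159). The stand at (708,310) is upright and empty, and the spool at (426,397) hasn't moved. I'm handing the job in.

```bash
python3 -c "
from cell import ctrl
print(ctrl.close_job())"
```

```text
the job is handed in; nothing more can be done
None
```

The job is handed in after about 49 s of robot time: all three probes present are seated in openings 1, 2 and 3, the hood is shut with the handle flush, the stand is upright and unmoved, and nothing else was touched.

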